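# Load the tube rotator and hold its collar on the shaft flat

### The arm

A 7-joint arm with a two-finger parallel gripper is mounted at the origin on the work surface. World frame = base frame: x ahead of the robot, y to its left, z up, the work surface at z = 0. Lengths are in mm, angles in rad, forces in N, time in s.
With the tool pointing down it reaches from about 400 to 850 mm from the base axis. Payload 10.4 kg.
Tool frame: the origin (TCP) lies on the centre line of the jaws, within the pads' length; the fingertips stand 22 mm ahead of it and the grasp point (between the pads) lies 3 mm ahead of it; z points along the fingers, y is the direction in which the jaws open and shut (so a half turn about z gives the same grasp; the last joint's range is limited). The gripper opens to 87 mm and grips with 3 to 60 N. Pads are 19 mm wide; open, the fingers measure 117 mm over their backs; the gripper's body (75 mm by 190 mm) begins 51 mm behind the grasp point.
Start: joints at [1.109, 0.332, -0.065, 1.46, 0.022, 1.35, -0.088], TCP at [265.556, -565.8, 244.576] pointing down, gripper open.
Joint ranges: [-2.6, 2.6], [-0.5, 2.12], [-1.47, 1.34], [0.16, 2.42], [-1.27, 4.41], [0.06, 2.06], [-2.6, 2.6]. Speed limits (rad/s): [2.22, 2.22, 2.79, 2.79, 3.14, 3.14, 3.14].

### API

Orientations are given as a unit quaternion [w, x, y, z].
In Python, from plant import get_state, snapshot, close_job, masks_of, landmark_of gives the robot as it stands.
- The arm moves only by the tool move_arm, never from a script. Its argument "plan" is a list of rows, each an object with "travel": the shift along the world's x, y, z in mm, a list of three; "roll": the turn about the world's z in rad; "fingers": the closure, from 0 (fully open) to 1 (shut). A call has 1 to 20 rows; each row shifts and turns the commanded pose from where the row before left it; what a row does not reach is not made up. A row lasts 1/10 s, in which the tool goes at most 50 mm and 8.59 degrees, less where a joint would pass 70% of its speed; a pose out of reach is approached as far as the arm can. A call with a gripper value outside its range is refused whole. The fingers move at their own pace and stop on an object; "newtons" is the grip in N (left out, the last holds). Time passes only in rows, so rows that do not move let the fingers close. It gives the time, the measured TCP pose, the force and the opening at its end, in the units of the state.
- get_state(): the state, without advancing time (a new reading comes with each control period).
- snapshot(name): name is "scene" or "top"; returns a dict with "image" (420x560x3 uint8, red, green, blue), "fovy" (degrees; the focal length in pixels is half the picture's height over the tangent of half this angle, whatever the lens; pixels are square), "cx", "cy" (the principal point, pixels), "rvec" (rotation vector, rad) and "tvec" (3), from world to camera coordinates, as OpenCV has them. Camera axes: x right, y down, z forward; pixel columns grow to the right and rows downward; lengths in mm; the calibration is good to about 2 mm. A picture is of the moment at which its call begins. There is no depth.
- close_job(): hands the job in, once; it reports no verdict.
Trained networks look in a picture, given as the dict that the camera call returned (one of the last four; its "shot" number tells which), for a name from the list of things; names that differ only in an ending like _2 or _b are one class to them, and where a whole thing is asked for, a point or a joint stands for the part that bears it (a point fixed in the world has none). Each returns a list of dicts, best first, with "score" (0 to 1); they miss things now and then, are a little off and sometimes report something else, mostly with a low value. They report only what shows in the picture. A call takes as long as a camera call.
- masks_of(query, picture): "mask" (420x560 bool, what is visible of it) and "centre" ([row, column] in pixels, amid what is visible of it).
- landmark_of(query, picture): "centre" ([row, column] in pixels: a listed point, or the origin of a listed thing).
The state is a dict: "clock": time; "qpos": joint angles; "qd": joint speeds; "joint_torque": joint torques, N m; "ee_pos": TCP position; "orientation": TCP orientation; "force": force on the tool from outside, world axes, zero at the start; "ft_torque": the same for the moment, N m; "finger_gap": opening from 0.0 (shut) to 1.0 (fully open).
Only numpy, scipy, OpenCV 4.12 (cv2) and the standard library are available. Lean on these libraries where they do the work, as an engineer would, in place of code of your own. Each camera call takes 0.05 s, during which the arm holds its last target.

### The job

Load the tube rotator: put the purple-capped tube from the white rack into the empty pocket marked with one dot, then the yellow-capped tube into the one marked with two dots, each right down and let go. Then pinch the bare D-shaped drive shaft between the fingers and turn it until its flat squarely faces the red pointer on the base. Fit the collar over the shaft with its set-screw on that flat, push it right down against the spring, and finish still holding it there so that the screw can be tightened; leave all the other things where they are.

Things in the scene. Friction and masses are not known exactly. Their poses are not given: they have to be found in the camera images.
- rotator: Fixed grey round base of the tube rotator, 180 mm diameter. Origin on the table on the rotor's upright axis; x points to the red triangular pointer on its rim (91 to 114 from the axis, top 30 high). The rotor above has a hub 40 diameter up to 95 and four arms with black pockets; white plates on the arms carry 1 to 4 black dots. Pockets 3 and 4 hold fixed grey-capped tubes (tops at 115).
- rotor (a joint): Angle of rotor and drive shaft (one rigid piece), rad, anticlockwise from above; 0 when the shaft's flat faces the red pointer, so the flat looks to pointer direction + this angle. It starts at 0.6 to 1.4, turns with dry friction of about 0.12 N m and stays where it is left.
- pocket1 (a point): Centre of the mouth of the empty one-dot pocket, 70 mm above the table: round hole 16 diameter, 35 deep, 23 outside. A tube right down has its centre 5 above this point. It turns with the rotor, at radius 65, 45 degrees anticlockwise (from above) of the direction of the shaft's flat.
- pocket2 (a point): Centre of the mouth of the empty two-dot pocket, same sizes as the one-dot pocket, 135 degrees anticlockwise (from above) of the direction of the shaft's flat.
- drive_shaft: Upright steel D-shaft, 24 mm diameter, one flat 7.5 from the axis with a yellow stripe (19.5 across there, 24 elsewhere: fingers feel the flat as a narrower grip). Origin on the axis at the hub's top, 95 above the table; x points out of the flat, z up. It ends 55 above the origin, the last 5 tapering in by 3 all round. Bare for gripping from 8 (top of the spring washer) up.
- spring (a joint): How far the brass spring washer round the shaft's foot is pressed down, m: 0 free (its top 8 mm above the hub's top), 0.008 fully down, flush with the hub. It takes about 4 N to start and 10 N fully down, and lifts the collar again if let go.
- collar_center (a point): Centre (half-way up) of the aluminium shaft collar: 44 mm diameter, 28 high, round outside, D-shaped bore 27 diameter with its flat 9 from the axis: fits the shaft one way only, 1.5 clearance. x points through the bore's flat and the brass set-screw (red bar on top that side), z up. 80 to 130 g; starts flat on the black pad. Right down on the shaft it is 14 above the drive shaft's origin.
- collar: The same collar; origin at the centre of its underside.
- purple_tube_center (a point): Centre of the purple-capped blood tube: 80 mm long, dark-red body 13 diameter up to 60 from its foot, purple cap 17 diameter over the top 20 (grip it there, from above). This point is on the axis, 40 above the foot, 30 below the cap's centre; z runs to the cap. Starts upright in the white rack; 15 to 30 g.
- yellow_tube_center (a point): Centre of the yellow-capped blood tube: 80 mm long, dark-red body 13 diameter up to 60 from its foot, yellow cap 17 diameter over the top 20 (grip it there, from above). This point is on the axis, 40 above the foot, 30 below the cap's centre; z runs to the cap. Starts upright in the white rack; 15 to 30 g.
- purple_tube: The purple-capped tube; origin at its foot.
- yellow_tube: The yellow-capped tube; origin at its foot.
- rack: White tube rack block, 120 x 120 x 45 high, fixed; four holes 16 diameter, 35 deep, 55 apart in a square, one tube in each in random order. Tubes in it stand with their feet 10 above the table. Origin under its centre.
- pad: Black rubber pad 90 x 90 x 20 high, fixed, on which the collar lies. Origin under its centre. Rack and pad may change sides of the rotator.
- red_tube_center (a point): Centre of a red-capped tube of the same size in the rack. A bystander: leave it where it is.
- green_tube_center (a point): Centre of a green-capped tube of the same size in the rack. A bystander: leave it where it is.
- buffer_bottle: White bottle with a blue cap, 60 diameter, 130 high, origin under its centre, beyond the rotator. A bystander: leave it where it is.
- jar: Amber jar, 56 diameter, 70 high, origin under its centre, beyond the rotator. A bystander: leave it where it is.
- driver: Black-handled screwdriver, 150 long, lying on the table near the robot. A bystander: leave it where it is.
- marker: Black and blue marker pen, 130 long, lying on the table near the robot. A bystander: leave it where it is.

How it is judged:
By the outcome, as a careful person would: the job done as asked, in the order asked, and still so for the second after the job is handed in, while the arm keeps its last pose, push and grip.
It also fails if it takes over 72 s, if anything falls off the work surface, if the arm or the gripper's body presses on something with over 40 N, if the wrist force passes 120 N, or if a joint passes its speed limit or range.

## Working session

There is one attempt and no reset: what is moved stays moved. The work goes in short steps, Python scripts to look and compute and a tool call to move; the robot and the scene stay as the last step left them, time stands still between calls to the robot, and variables do not carry over. Pictures are saved under pics/ and viewed, and the job is handed in when it is done.

Besides the shell and the picture viewer there is one more tool, called as name([rows], argument=value, ...), one row to a line, values as JSON. move_arm: Moves the arm, as the interface text tells. Its arguments: {"type":"object","properties":{"plan":{"type":"array"},"newtons":{"type":"number"}},"required":["plan"]}

```bash
ls; mkdir -p pics; cat > h.py <<'E'
import numpy as np, cv2
from plant import get_state, snapshot, close_job, masks_of, landmark_of
def cam(p):
    f=p["image"].shape[0]/2/np.tan(np.radians(p["fovy"])/2)
    K=np.array([[f,0,p["cx"]],[0,f,p["cy"]],[0,0,1.]])
    R=cv2.Rodrigues(np.array(p["rvec"],float))[0]; t=np.array(p["tvec"],float).reshape(3)
    return K,R,t
def proj(p,X):
    K,R,t=cam(p); c=K@(R@np.array(X,float)+t); return c[:2]/c[2]  # col,row
def ray(p,rc):
    K,R,t=cam(p); d=R.T@np.linalg.solve(K,np.array([rc[1],rc[0],1.])); return -R.T@t,d
def atz(p,rc,z):
    o,d=ray(p,rc); return o+d*(z-o[2])/d[2]
def tri(obs):
    A=np.zeros((3,3));b=np.zeros(3)
    for p,rc in obs:
        o,d=ray(p,rc); d=d/np.linalg.norm(d); M=np.eye(3)-np.outer(d,d); A+=M;b+=M@o
    return np.linalg.solve(A,b)
def save(p,n): cv2.imwrite("pics/"+n+".png",p["image"][:,:,::-1])
E
python3 - <<'E'
from h import *
a=snapshot("scene");b=snapshot("top");save(a,"s0");save(b,"t0")
for p in (a,b):
    K,R,t=cam(p);print(p.keys(),(-R.T@t).round(),K[0,0],p['fovy'])
for n in ["rotator","pocket1","pocket2","drive_shaft","collar_center","collar","purple_tube_center","yellow_tube_center","rack","pad","red_tube_center","green_tube_center","rotor","buffer_bottle","jar"]:
    L=[landmark_of(n,p) for p in (a,b)]
    print(n,[[(np.round(q['centre'],1).tolist(),round(q['score'],2)) for q in l[:2]] for l in L], tri([(a,L[0][0]['centre']),(b,L[1][0]['centre'])]).round(1) if L[0] and L[1] else None)
s=get_state();print(s)
E
```

```text
pics
dict_keys(['image', 'fovy', 'cx', 'cy', 'rvec', 'tvec', 'shot']) [1207.  185.  664.] 432.95272550826195 51.750611891846276
dict_keys(['image', 'fovy', 'cx', 'cy', 'rvec', 'tvec', 'shot']) [ 423.   16. 1172.] 490.1491712457118 46.3845534137795
rotator [[([262.2, 260.9], 0.88)], [([189.9, 294.5], 0.61)]] [585.1 -37.2  -9.8]
pocket1 [[([236.3, 295.3], 0.79), ([213.4, 266.4], 0.58)], [([193.2, 268.6], 0.98), ([210.8, 302.0], 0.84)]] [567.1  29.8  64.6]
pocket2 [[([236.3, 295.3], 0.79), ([213.4, 266.4], 0.58)], [([193.2, 268.6], 0.98), ([210.8, 302.0], 0.84)]] [567.1  29.8  64.6]
drive_shaft [[([223.8, 263.3], 0.76), ([232.6, 399.3], 0.37)], [([232.2, 402.5], 0.63), ([184.5, 297.5], 0.59)]] [ 464.  -178.1    8.8]
collar_center [[([200.9, 179.6], 0.91)], [([233.2, 181.5], 0.7), ([232.0, 408.9], 0.49)]] [588.5  27.7 257.1]
collar [[([239.5, 294.0], 0.73), ([201.9, 178.7], 0.6)], [([231.7, 405.7], 0.68)]] [ 476.6 -139.     9.2]
purple_tube_center [[([232.6, 397.7], 0.71), ([249.0, 433.1], 0.34)], [([235.5, 177.9], 0.62)]] [475.8 237.4  39.8]
yellow_tube_center [[([249.0, 407.6], 0.7), ([205.7, 178.7], 0.38)], [([213.0, 172.4], 0.54)]] [527.5 254.7  43.1]
rack [[([258.2, 409.2], 0.71)], []] None
pad [[([205.8, 177.9], 0.56)], [([238.6, 405.7], 0.7), ([232.6, 410.1], 0.43)]] [ 460.7 -295.     2.4]
red_tube_center [[([259.3, 262.6], 0.59), ([229.0, 421.4], 0.57)], [([232.0, 409.1], 0.63), ([243.5, 157.9], 0.53)]] [ 472.2 -201.   -95.6]
green_tube_center [[([247.0, 434.9], 0.74)], [([216.6, 146.9], 0.52)]] [519.3 308.6  53.6]Traceback (most recent call last):
  File "<stdin>", line 6, in <module>
ValueError: it knows: buffer_bottle, collar, collar_center, drive_shaft, driver, green_tube_center, jar, marker, pad, pocket, purple_tube, purple_tube_center, rack, red_tube_center, rotator, yellow_tube, yellow_t
```

View pics/s0.png

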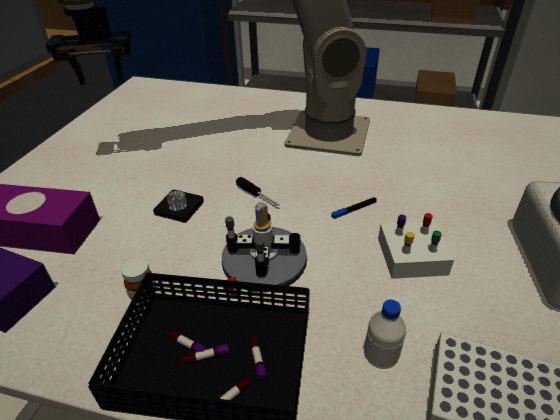

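View pics/t0.png

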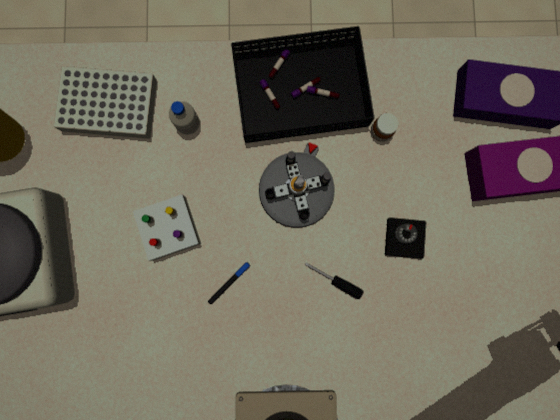

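```bash
python3 - <<'E'
import cv2
a=cv2.imread("pics/t0.png")
cv2.imwrite("pics/t0z.png",cv2.resize(a[130:270,120:440],None,fx=2.5,fy=2.5,interpolation=cv2.INTER_CUBIC))
a=cv2.imread("pics/s0.png")
cv2.imwrite("pics/s0z.png",cv2.resize(a[150:310,140:460],None,fx=2.5,fy=2.5,interpolation=cv2.INTER_CUBIC))
E
```

```text
(no output)
```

View pics/t0z.png

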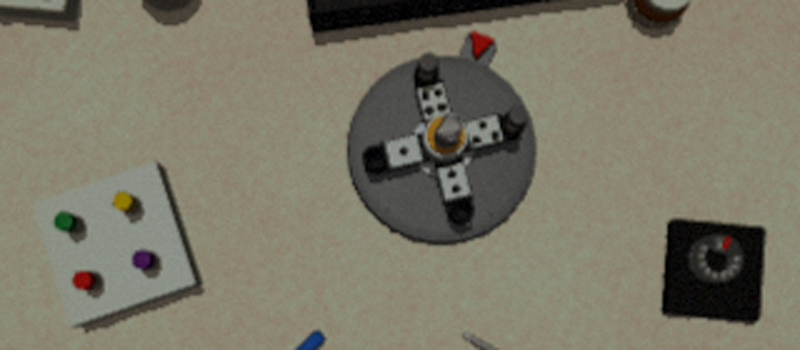

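View pics/s0z.png

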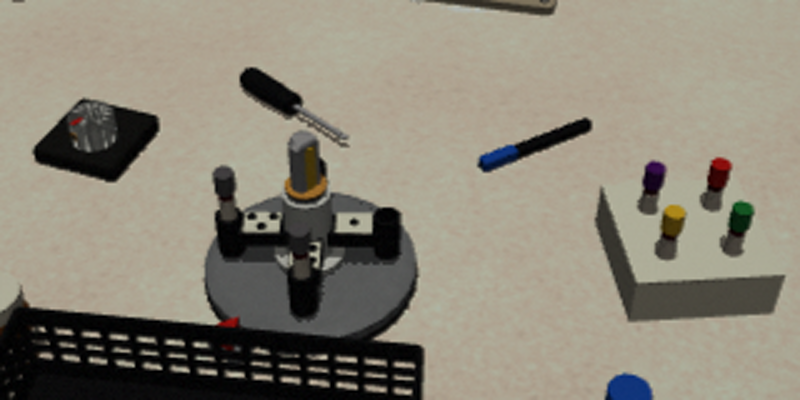

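```bash
python3 - <<'E'
from h import *
s=get_state();print({k:np.round(v,3).tolist() for k,v in s.items()})
a=snapshot("scene");b=snapshot("top")
import pickle; pickle.dump((a,b),open("p0.pkl","wb"))
def blob(p,roi,cond):
    r0,r1,c0,c1=roi; h=cv2.cvtColor(p["image"],cv2.COLOR_RGB2HSV)[r0:r1,c0:c1].astype(int)
    m=cond(h[...,0],h[...,1],h[...,2]); n,l,st,ce=cv2.connectedComponentsWithStats(m.astype(np.uint8))
    i=1+np.argmax(st[1:,4]); return (ce[i][1]+r0,ce[i][0]+c0),st[i,4]
cs={"purple":lambda h,s,v:(h>120)&(h<160)&(s>90),"yellow":lambda h,s,v:(h>18)&(h<32)&(s>150),
"green":lambda h,s,v:(h>50)&(h<90)&(s>110),"red":lambda h,s,v:((h<6)|(h>172))&(s>150)}
for k,c in cs.items():
    A=blob(a,(205,255,380,450),c);B=blob(b,(195,255,135,200),c)
    print(k,A,B,tri([(a,A[0]),(b,B[0])]).round(1),"top@80",atz(b,B[0],82)[:2].round(1),"scene@80",atz(a,A[0],80)[:2].round(1))
k="pointer";c=cs["red"]
A=blob(a,(270,295,220,245),c);B=blob(b,(135,160,300,325),c)
print(k,A,B,tri([(a,A[0]),(b,B[0])]).round(1),atz(b,B[0],30)[:2])
B=blob(b,(215,250,395,420),c);A=blob(a,(185,215,160,195),c);print("setscrew bar",A,B,tri([(a,A[0]),(b,B[0])]).round(1),atz(b,B[0],48)[:2],atz(a,A[0],48)[:2])
# overlays for large views
def crop(p,r0,r1,c0,c1,f,n): cv2.imwrite("pics/"+n+".png",cv2.resize(p["image"][r0:r1,c0:c1,::-1],None,fx=f,fy=f,interpolation=cv2.INTER_CUBIC))
crop(b,140,232,250,345,6,"t0r"); crop(a,190,300,210,315,5,"s0r");crop(b,215,260,385,428,10,"t0c")
for n in ["pocket","drive_shaft","collar","rotator","rack","pad"]:
  for nm,p in (("s",a),("t",b)):
    print(n,nm,[(np.round(q['centre'],1).tolist(),int(q['mask'].sum()),round(q['score'],2)) for q in masks_of(n,p)[:5]], [(np.round(q['centre'],1).tolist(),round(q['score'],2)) for q in landmark_of(n,p)[:4]])
E
```

```text
{'clock': 1.3, 'qpos': [1.109, 0.332, -0.065, 1.46, 0.022, 1.35, -0.088], 'qd': [0.001, 0.001, 0.001, -0.0, 0.002, 0.001, -0.001], 'joint_torque': [0.0, -62.302, 0.025, -39.011, -0.061, 0.032, 0.0], 'ee_pos': [265.53, -565.793, 244.565], 'orientation': [0.0, 0.976, 0.218, -0.0], 'force': [-0.627, -0.834, 0.232], 'ft_torque': [-0.016, -0.037, -0.002], 'finger_gap': 0.998}
purple ((np.float64(219.90277777777777), np.float64(401.0833333333333)), np.int32(72)) ((np.float64(233.6222222222222), np.float64(176.6222222222222)), np.int32(45)) [478.1 236.   76.9] top@80 [477.9 234.1] scene@80 [481.7 236.5]
yellow ((np.float64(237.4431818181818), np.float64(408.6931818181818)), np.int32(88)) ((np.float64(210.33333333333334), np.float64(169.3125)), np.int32(48)) [530.5 253.   77.4] top@80 [530.1 250.7] scene@80 [533.  253.9]
green ((np.float64(236.36904761904762), np.float64(435.7738095238095)), np.int32(84)) ((np.float64(218.35416666666666), np.float64(145.64583333333334)), np.int32(48)) [513.4 305.5  76.7] top@80 [513.  303.2] scene@80 [517.  305.8]
red ((np.float64(218.9404761904762), np.floa
[... 1070 characters left out ...]
227.9, 407.6], 298, 0.58)] [([231.0, 402.8], 0.5), ([238.4, 402.9], 0.25)]
rotator s [([253.7, 260.9], 4822, 0.74)] [([262.0, 262.3], 0.83)]
rotator t [([189.2, 295.6], 4710, 0.75), ([225.8, 166.0], 2718, 0.7), ([279.0, 230.2], 332, 0.61), ([117.4, 184.1], 750, 0.6)] [([188.6, 297.8], 0.63), ([237.8, 405.2], 0.48)]
rack s [([256.1, 415.1], 2917, 0.91), ([210.0, 181.8], 677, 0.6), ([242.0, 412.2], 133, 0.31)] [([290.7, 145.9], 0.67), ([258.8, 408.4], 0.58)]
rack t [([226.7, 164.8], 2721, 0.61)] [([228.4, 169.5], 0.95), ([213.8, 171.8], 0.47)]
pad s [([207.9, 181.8], 736, 0.86), ([336.8, 384.8], 2106, 0.18)] [([207.4, 181.2], 0.96)]
pad t [([243.9, 403.4], 1177, 0.77)] [([241.1, 405.2], 0.66)]
```

View pics/t0r.png

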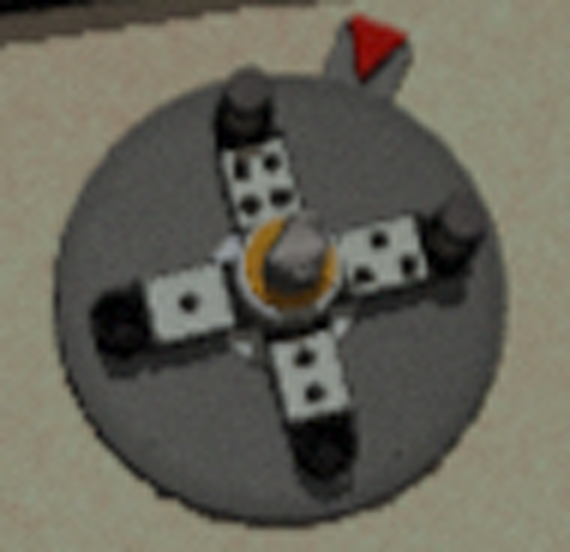

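View pics/s0r.png

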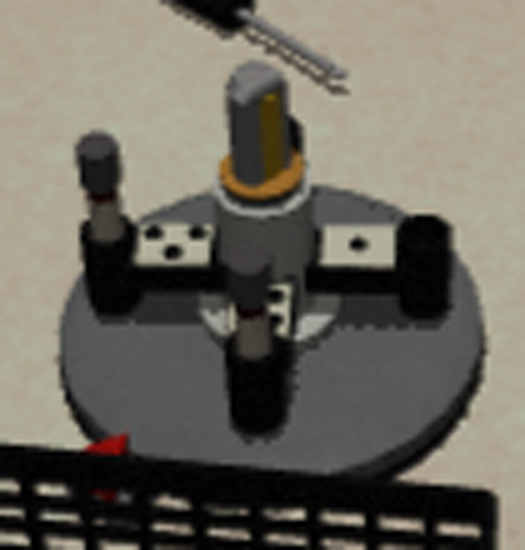

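View pics/t0c.png

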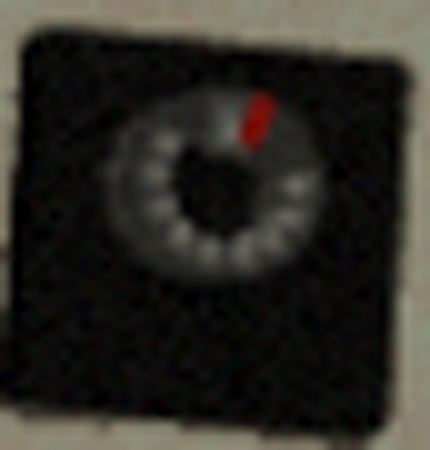

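```bash
cat > fit.py <<'E'
from h import *
import pickle
from scipy.optimize import least_squares
a,b=pickle.load(open("p0.pkl","rb"))
def up(pt,f,r0,c0): return ((pt[0]+.5)/f-.5+c0,(pt[1]+.5)/f-.5+r0) # col,row
T=lambda x,y: up((x,y),6,140,250)
S=lambda x,y: up((x,y),5,190,210)
def pts(P):
    x,y,ph,th=P
    d=lambda r,ang,z:(x+r*np.cos(ang),y+r*np.sin(ang),z)
    q=np.pi/4; fl=ph+th
    return dict(p1=d(65,fl+q,70),p2=d(65,fl+3*q,70),c3=d(65,fl+5*q,115),c4=d(65,fl+7*q,115),sh=d(0,0,150),tip=d(91,ph,30),ptr=d(106.3,ph,30),disc=d(0,0,25))
obsT=dict(p1=T(119,312),p2=T(322,440),c3=T(463,222),c4=T(248,91),tip=T(362,83),ptr=(311.6,147.16))
obsS=dict(p1=S(424,229),c3=S(97,143),c4=S(248,272),sh=S(258,72),)
def res(v):
    P=v[:4]; o=[]
    m=pts(P)
    for k,u in obsT.items(): o+=list(proj(b,m[k])+v[4:6]-u)
    for k,u in obsS.items(): o+=list((proj(a,m[k])+v[6:8]-u))
    return np.r_[o,v[4:]/1.0]
r=least_squares(res,[585,-37,-.37,1.33,0,0,0,0],loss="soft_l1")
print(r.x.round(3),np.degrees(r.x[2:4]).round(1)); print(r.fun.round(2))
def overlay(p,sh,P,r0,r1,c0,c1,f,n):
    im=cv2.resize(p["image"][r0:r1,c0:c1,::-1],None,fx=f,fy=f,interpolation=cv2.INTER_CUBIC)
    x,y,ph,th=P
    def L(X,col):
        u=np.array([((proj(p,q)+sh-[c0,r0]+.5)*f-.5) for q in X]); cv2.polylines(im,[u.round().astype(int)],False,col,1,cv2.LINE_AA)
    ci=lambda cx,cy,R,z:[(cx+R*np.cos(t),cy+R*np.sin(t),z) for t in np.linspace(0,2*np.pi,60)]
    m=pts(P)
    for k in("p1","p2"): L(ci(*m[k][:2],11.5,70),(0,255,0)); L(ci(*m[k][:2],8,70),(0,255,255))
    for k in("c3","c4"): L(ci(*m[k][:2],8.5,115),(255,255,0))
    L(ci(x,y,9,150),(0,255,0));L(ci(x,y,20,95),(255,0,255));L(ci(x,y,90,0),(255,0,0))
    for z in (20,):L(ci(x,y,90,z),(0,128,255))
    L([m["tip"],(x+114*np.cos(ph),y+114*np.sin(ph),30)],(255,255,255))
    fl=ph+th
    c=lambda s,z:(x+7.5*np.cos(fl)-s*9.4*np.sin(fl),y+7.5*np.sin(fl)+s*9.4*np.cos(fl),z)
    L([c(1,103),c(-1,103),c(-1,145),c(1,145),c(1,103)],(0,0,255))
    cv2.imwrite("pics/"+n+".png",im)
if __name__=="__main__":
    P=r.x[:4]
    for k,v in pts(P).items(): print(k,np.round(v,1))
    overlay(b,r.x[4:6],P,135,235,250,345,6,"ot"); overlay(a,r.x[6:8],P,190,300,210,315,5,"os")
E
python3 fit.py
```

```text
[ 5.83385e+02 -3.42370e+01 -3.87000e-01  1.38500e+00  5.18000e-01
  4.29000e-01  3.03000e-01  6.98000e-01] [-22.1  79.4]
[-0.56  0.71  0.17  0.69 -0.18 -0.45 -0.18 -0.47 -0.18 -0.56  0.42 -0.21
  0.18  0.41  0.17 -0.4  -0.37 -3.34 -0.3   0.42  0.52  0.43  0.3   0.7 ]
p1 [569.6  29.3  70. ]
p2 [519.9 -48.   70. ]
c3 [597.1 -97.8 115. ]
c4 [646.9 -20.5 115. ]
sh [583.4 -34.2 150. ]
tip [667.7 -68.5  30. ]
ptr [681.8 -74.3  30. ]
disc [583.4 -34.2  25. ]
```

View pics/ot.png

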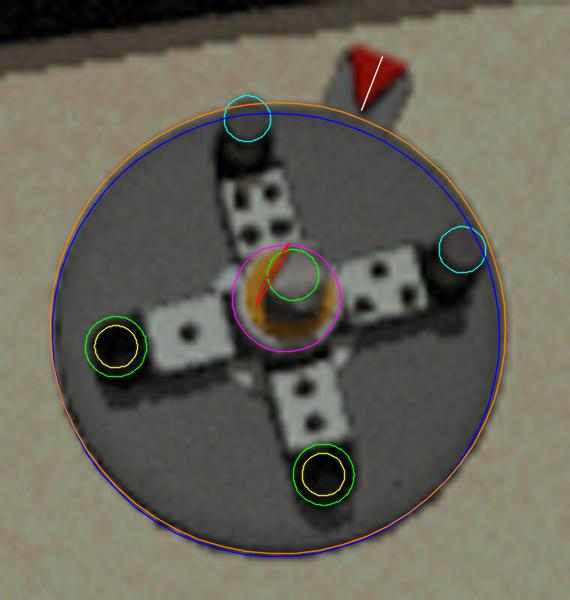

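View pics/os.png

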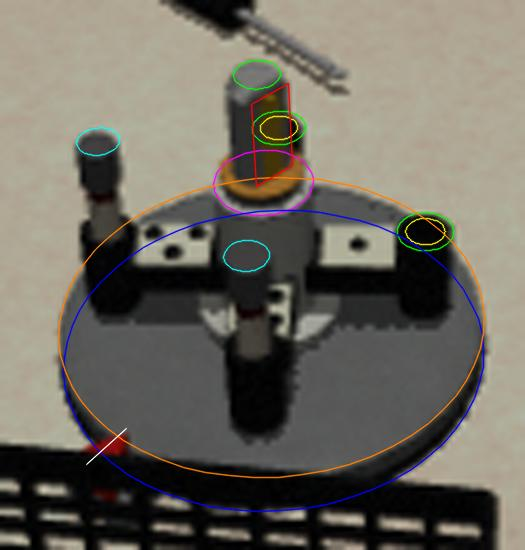

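move_arm([
  {"travel": [20,46,0],"roll": 0.04,"fingers": 0.5},
  {"travel": [20,46,0],"roll": 0.04,"fingers": 0.5},
  {"travel": [20,46,0],"roll": 0.04,"fingers": 0.5},
  {"travel": [20,46,0],"roll": 0.04,"fingers": 0.5},
  {"travel": [20,46,0],"roll": 0.04,"fingers": 0.5},
  {"travel": [20,46,0],"roll": 0.04,"fingers": 0.5},
  {"travel": [20,46,0],"roll": 0.04,"fingers": 0.5},
  {"travel": [20,46,0],"roll": 0.04,"fingers": 0.5},
  {"travel": [6,48,0],"roll": 0.04,"fingers": 0.5},
  {"travel": [6,48,0],"roll": 0.04,"fingers": 0.5},
  {"travel": [6,48,0],"roll": 0.04,"fingers": 0.5},
  {"travel": [6,48,0],"roll": 0.04,"fingers": 0.5},
  {"travel": [6,48,0],"roll": 0.04,"fingers": 0.5},
  {"travel": [6,48,0],"roll": 0.04,"fingers": 0.5},
  {"travel": [6,48,0],"roll": 0.04,"fingers": 0.5},
  {"travel": [6,48,0],"roll": 0.04,"fingers": 0.5},
  {"travel": [0,50,0],"roll": 0.01,"fingers": 0.5},
  {"travel": [0,0,-40],"roll": 0,"fingers": 0.5},
  {"travel": [0,0,-40],"roll": 0,"fingers": 0.5},
  {"travel": [0,0,0],"roll": 0,"fingers": 0.5},
], newtons=15)

```text
clock: 4.6
ee_pos: [470.6, 233.7, 160.3]
orientation: [-0.001, 0.855, 0.518, -0.004]
force: [-1.0, -0.8, -0.4]
finger_gap: 0.5
```

```bash
cat >> h.py <<'E'
def st():
    s=get_state(); q=s["orientation"]; n=np.array(q[1:3]); yv=2*n[1]*n-np.array([0,1.])
    print("t",round(s["clock"],2),"tcp",np.round(s["ee_pos"],1),"jaw",round(np.degrees(np.arctan2(yv[1],yv[0])),1),"q",np.round(q,3),"F",np.round(s["force"],1),"T",np.round(s["ft_torque"],2),"gap",round(s["finger_gap"]*87,1),"J",np.round(s["qpos"],2)); return s
def crop(p,r0,r1,c0,c1,f,n): cv2.imwrite("pics/"+n+".png",cv2.resize(p["image"][r0:r1,c0:c1,::-1],None,fx=f,fy=f,interpolation=cv2.INTER_CUBIC))
E
python3 - <<'E'
from h import *
s=st()
a=snapshot("scene");b=snapshot("top");crop(a,130,290,340,500,4,"s1");crop(b,170,290,110,250,4,"t1")
t=np.array(s["ee_pos"])-[0,0,22]
print("tip proj",proj(a,t),proj(b,t))
E
```

```text
t 4.6 tcp [470.6 233.7 160.3] jaw -27.6 q [-0.001  0.855  0.518 -0.004] F [-1.  -0.8 -0.4] T [-0.11 -0.01  0.03] gap 43.5 J [ 0.18  0.29 -0.83  1.79  0.23  1.17 -1.2 ]
tip proj [404.43927662 194.11966165] [171.44783617 235.83066115]
```

View pics/s1.png

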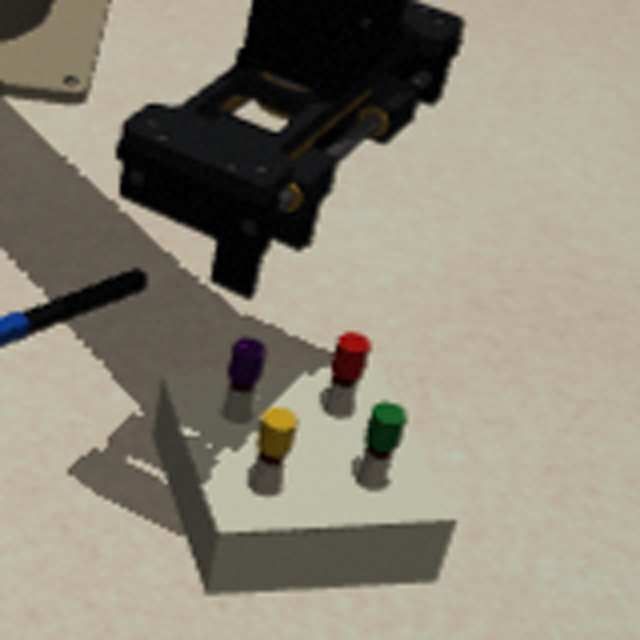

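View pics/t1.png

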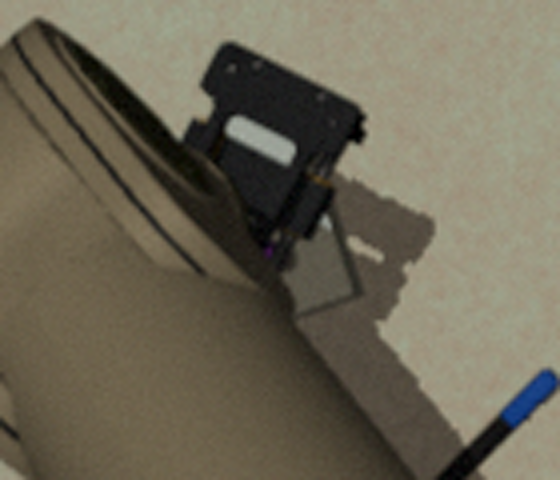

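move_arm([
  {"travel": [8,1,0],"roll": 0,"fingers": 0.5},
  {"travel": [0,0,0],"roll": 0,"fingers": 0.5},
  {"travel": [0,0,0],"roll": 0,"fingers": 0.5},
])

```text
clock: 5.0
ee_pos: [482.0, 236.2, 165.9]
orientation: [0.0, 0.856, 0.518, 0.001]
force: [0.7, -1.4, -0.8]
finger_gap: 0.497
```

```bash
python3 - <<'E'
from h import *
s=st()
E
```

```text
t 5.0 tcp [482.  236.2 165.9] jaw -27.7 q [0.    0.856 0.518 0.001] F [ 0.7 -1.4 -0.8] T [-0.01 -0.02 -0.03] gap 43.3 J [ 0.18  0.3  -0.83  1.76  0.24  1.18 -1.2 ]
```

move_arm([
  {"travel": [-2.5,-1.5,-20],"roll": 0,"fingers": 0.5},
  {"travel": [0,0,-25],"roll": 0,"fingers": 0.5},
  {"travel": [0,0,-20],"roll": 0,"fingers": 0.5},
  {"travel": [0,0,-14],"roll": 0,"fingers": 0.5},
  {"travel": [0,0,0],"roll": 0,"fingers": 0.5},
  {"travel": [0,0,0],"roll": 0,"fingers": 0.5},
])

```text
clock: 5.6
ee_pos: [478.9, 234.9, 86.3]
orientation: [-0.0, 0.855, 0.518, 0.0]
force: [0.1, -0.6, -0.3]
finger_gap: 0.504
```

```bash
python3 - <<'E'
from h import *
s=st()
a=snapshot("scene");b=snapshot("top");crop(a,150,270,360,460,6,"s2");crop(b,190,270,130,230,6,"t2")
E
```

```text
t 5.6 tcp [478.9 234.9  86.3] jaw -27.6 q [-0.     0.855  0.518  0.   ] F [ 0.1 -0.6 -0.3] T [-0.01 -0.11  0.04] gap 43.9 J [ 0.14  0.39 -0.79  1.85  0.32  1.03 -1.27]
```

View pics/s2.png

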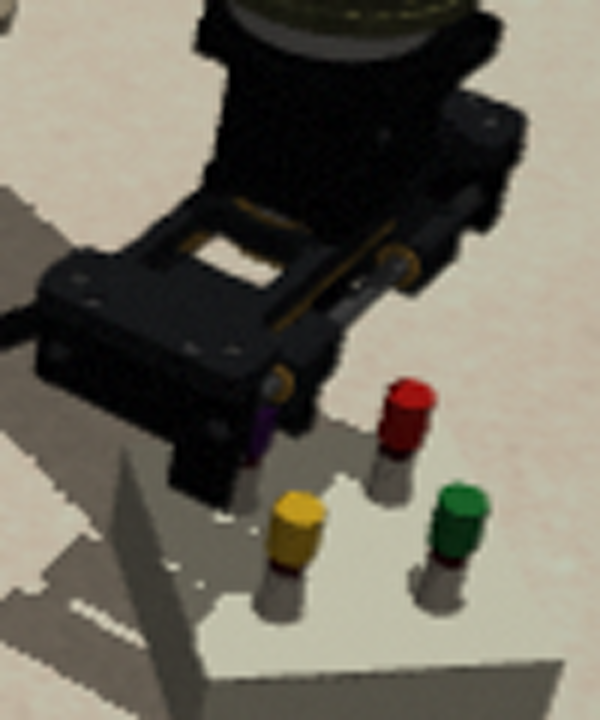

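View pics/t2.png

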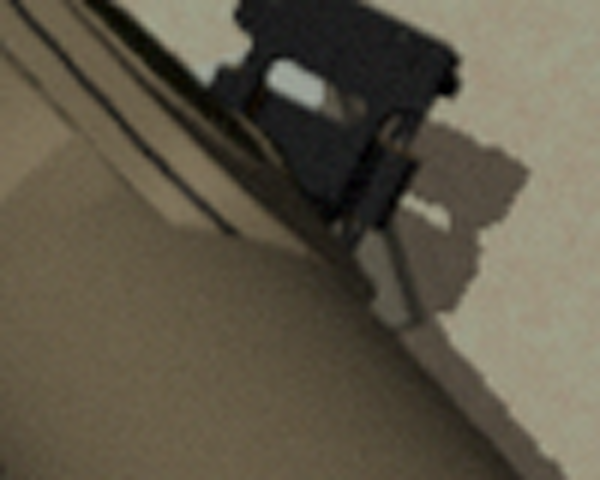

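move_arm([
  {"travel": [0,0,0],"roll": 0,"fingers": 0.9},
  {"travel": [0,0,0],"roll": 0,"fingers": 0.9},
  {"travel": [0,0,0],"roll": 0,"fingers": 0.9},
  {"travel": [0,0,0],"roll": 0,"fingers": 0.9},
], newtons=15)

```text
clock: 6.1
ee_pos: [478.6, 234.5, 85.7]
orientation: [0.0, 0.855, 0.518, 0.0]
force: [-0.4, -0.0, -0.2]
finger_gap: 0.221
```

```bash
python3 - <<'E'
from h import *
s=st()
E
```

```text
t 6.1 tcp [478.6 234.5  85.7] jaw -27.6 q [0.    0.855 0.518 0.   ] F [-0.4 -0.  -0.2] T [-0.06 -0.05  0.03] gap 19.2 J [ 0.14  0.39 -0.79  1.85  0.32  1.03 -1.27]
```

move_arm([
  {"travel": [0,0,0],"roll": 0,"fingers": 0.9},
  {"travel": [0,0,0],"roll": 0,"fingers": 0.9},
  {"travel": [0,0,10],"roll": 0,"fingers": 0.9},
  {"travel": [0,0,20],"roll": 0,"fingers": 0.9},
  {"travel": [0,0,30],"roll": 0,"fingers": 0.9},
  {"travel": [0,0,25],"roll": 0,"fingers": 0.9},
  {"travel": [0,0,15],"roll": 0,"fingers": 0.9},
  {"travel": [0,0,0],"roll": 0,"fingers": 0.9},
  {"travel": [0,0,0],"roll": 0,"fingers": 0.9},
])

```text
clock: 7.0
ee_pos: [478.4, 234.2, 185.1]
orientation: [0.0, 0.855, 0.518, -0.0]
force: [0.2, -0.4, -0.6]
finger_gap: 0.191
```

```bash
python3 - <<'E'
from h import *
s=st()
a=snapshot("scene");crop(a,130,250,350,450,6,"s3")
E
```

```text
t 7.0 tcp [478.4 234.2 185.1] jaw -27.6 q [ 0.     0.855  0.518 -0.   ] F [ 0.2 -0.4 -0.6] T [-0.05 -0.08  0.02] gap 16.6 J [ 0.19  0.27 -0.84  1.75  0.22  1.22 -1.19]
```

View pics/s3.png

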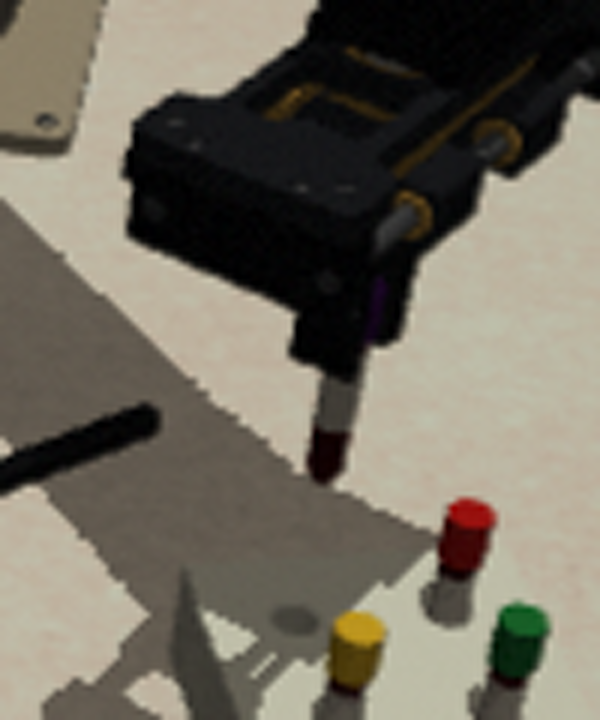

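move_arm([
  {"travel": [8,-18,0],"roll": 0.1,"fingers": 0.9},
  {"travel": [15,-34,0],"roll": 0.1,"fingers": 0.9},
  {"travel": [15,-34,0],"roll": 0.1,"fingers": 0.9},
  {"travel": [15,-34,0],"roll": 0.1,"fingers": 0.9},
  {"travel": [15,-34,0],"roll": 0.1,"fingers": 0.9},
  {"travel": [15,-34,0],"roll": 0.1,"fingers": 0.9},
  {"travel": [8,-17,0],"roll": 0.1,"fingers": 0.9},
  {"travel": [0,0,0],"roll": 0,"fingers": 0.9},
  {"travel": [0,0,0],"roll": 0,"fingers": 0.9},
  {"travel": [0,0,0],"roll": 0,"fingers": 0.9},
])

```text
clock: 8.05
ee_pos: [568.8, 31.0, 185.0]
orientation: [-0.001, 0.626, 0.78, -0.0]
force: [-0.8, -0.3, -1.3]
finger_gap: 0.188
```

```bash
python3 - <<'E'
from h import *
s=st()
a=snapshot("scene");b=snapshot("top");crop(a,150,270,230,350,5,"s4");crop(b,130,240,230,340,5,"t4")
x,y,z=s["ee_pos"]
for d in (75.7,):
  f=[x,y,z-d]; print("foot exp",((proj(a,f)-[230,150]+.5)*5-.5).round(1))
import pickle;pickle.dump((a,b),open("p4.pkl","wb"))
E
```

```text
t 8.05 tcp [568.8  31.  185. ] jaw 12.5 q [-0.001  0.626  0.78  -0.   ] F [-0.8 -0.3 -1.3] T [-0.05 -0.06 -0.03] gap 16.4 J [ 0.54  0.36 -0.82  1.65  0.28  1.25 -0.12]
foot exp [328.1 353.3]
```

View pics/s4.png

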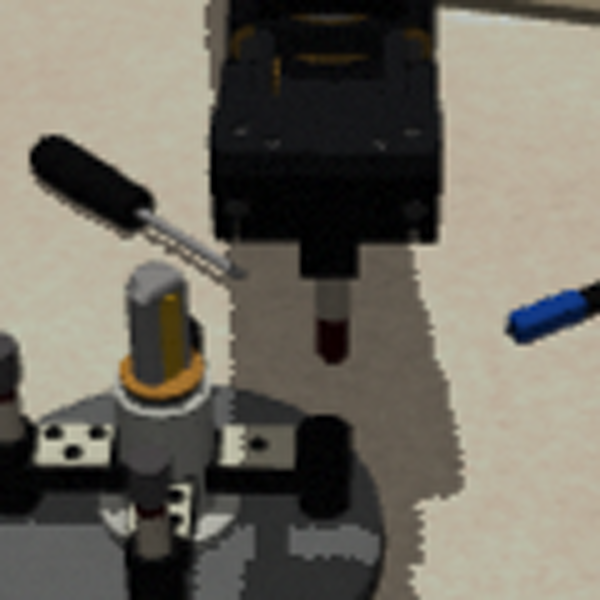

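View pics/t4.png

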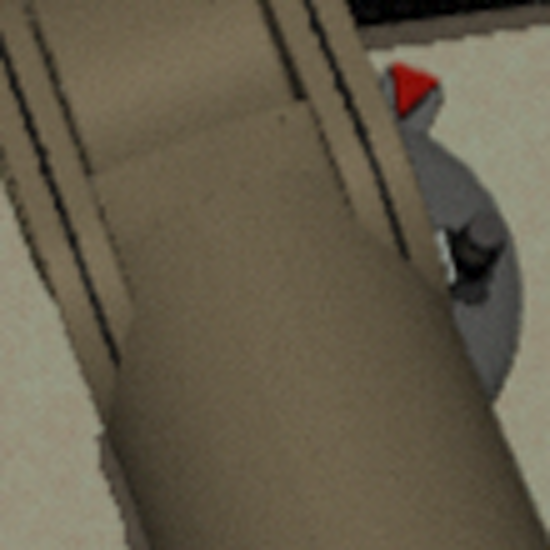

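```bash
python3 - <<'E'
from h import *
import pickle;a,b=pickle.load(open("p4.pkl","rb"))
g=cv2.cvtColor(a["image"],cv2.COLOR_RGB2GRAY)
for r in (206,208,210,212,214,216,218,220,221,222,223,224,232,234,236,238,240,242,244,246): print(r,g[r,284:306].tolist())
for z in (109.3,70): print(z,[proj(a,[568.8,31.0,z])], [proj(a,[569.8,31.0,z])],[proj(a,[568.8,32.0,z])])
E
```

```text
206 [90, 91, 92, 93, 93, 92, 92, 93, 88, 63, 60, 61, 62, 61, 58, 65, 86, 93, 89, 88, 92, 92]
208 [88, 87, 88, 88, 91, 90, 89, 88, 87, 62, 58, 59, 61, 61, 58, 64, 83, 93, 90, 90, 91, 92]
210 [93, 95, 92, 93, 92, 91, 91, 92, 86, 63, 59, 62, 63, 61, 58, 63, 82, 89, 87, 89, 90, 89]
212 [90, 92, 92, 93, 94, 92, 92, 92, 87, 69, 58, 60, 61, 59, 57, 63, 84, 92, 95, 95, 94, 93]
214 [94, 93, 93, 92, 92, 93, 90, 91, 84, 37, 7, 19, 27, 27, 21, 37, 91, 92, 94, 93, 91, 90]
216 [94, 94, 93, 90, 93, 93, 93, 91, 86, 37, 5, 7, 4, 5, 5, 39, 91, 91, 90, 88, 88, 89]
218 [92, 93, 92, 92, 92, 92, 93, 92, 82, 37, 9, 6, 5, 4, 5, 36, 90, 91, 93, 90, 89, 90]
220 [93, 91, 91, 92, 92, 89, 91, 91, 84, 44, 11, 5, 5, 6, 9, 41, 92, 92, 91, 91, 90, 91]
221 [89, 90, 90, 93, 92, 93, 90, 90, 90, 83, 44, 8, 5, 8, 23, 61, 92, 92, 92, 90, 93, 93]
222 [92, 94, 92, 93, 92, 92, 92, 90, 90, 90, 82, 31, 24, 29, 61, 91, 91, 90, 90, 90, 95, 94]
223 [90, 92, 94, 94, 92, 92, 94, 94, 93, 92, 91, 88, 90, 88, 91, 90, 87, 88, 88, 90, 93, 94]
224 [90, 90, 92, 92, 93, 91, 92, 93, 89, 89, 89, 90, 90, 91, 92, 94, 90, 90, 91, 93, 92, 91]
23
[... 202 characters left out ...]
18, 4, 4, 4, 1, 4, 3, 2, 5, 0, 18, 57, 94, 92, 91, 90, 92]
238 [93, 94, 94, 92, 82, 20, 3, 4, 2, 4, 3, 4, 3, 3, 3, 17, 56, 93, 93, 92, 95, 93]
240 [93, 94, 93, 93, 84, 20, 2, 5, 3, 5, 4, 6, 4, 1, 7, 11, 34, 73, 92, 92, 91, 91]
242 [91, 92, 91, 93, 80, 7, 4, 3, 1, 2, 3, 4, 3, 1, 4, 9, 27, 50, 72, 91, 91, 92]
244 [4, 4, 4, 2, 6, 6, 3, 5, 2, 1, 3, 3, 7, 4, 5, 9, 27, 46, 45, 56, 91, 92]
246 [5, 5, 2, 5, 5, 4, 4, 3, 7, 3, 4, 5, 5, 3, 1, 11, 37, 46, 45, 46, 56, 89]
109.3 [array([295.21085185, 220.26609508])] [array([295.09224577, 220.58237974])] [array([295.70101514, 220.34325319])]
70 [array([295.18489133, 234.97484787])] [array([295.0696042 , 235.29466551])] [array([295.66125015, 235.05321866])]
```

```bash
sed -i 's/c4=S(248,272)/c4=S(247,260)/' fit.py; python3 fit.py; python3 - <<'E'
from h import *
import pickle;a,b=pickle.load(open("p4.pkl","rb"))
g=cv2.cvtColor(a["image"],cv2.COLOR_RGB2GRAY)
c,s=np.cos(np.radians(12.5)),np.sin(np.radians(12.5))
for d in (21,23,25): print(d,proj(a,[568.8+d*c,31+d*s,163]))
print("finger",g[198:210,292:299:2].T.tolist()); print(g[200,284:310].tolist(),g[203,284:310].tolist())
print("pocket top",g[228:240,290:300:2].T.tolist())
E
```

```text
[ 5.8327e+02 -3.4329e+01 -3.8600e-01  1.3840e+00  4.8300e-01  3.8600e-01
  2.9400e-01  6.5100e-01] [-22.1  79.3]
[-0.57  0.68  0.15  0.7  -0.16 -0.41 -0.14 -0.47 -0.18 -0.56  0.42 -0.21
  0.14  0.34  0.14 -0.52 -0.25 -1.03 -0.34  0.33  0.48  0.39  0.29  0.65]
p1 [569.6  29.2  70. ]
p2 [519.7 -48.   70. ]
c3 [596.9 -97.9 115. ]
c4 [646.8 -20.7 115. ]
sh [583.3 -34.3 150. ]
tip [667.6 -68.6  30. ]
ptr [681.7 -74.4  30. ]
disc [583.3 -34.3  25. ]
21 [295.03486662 205.55511388]
23 [295.01403764 206.21907755]
25 [294.99312869 206.8855905 ]
finger [[2, 3, 3, 3, 2, 1, 2, 31, 88, 88, 87, 85], [3, 5, 4, 1, 0, 5, 6, 20, 60, 58, 58, 60], [5, 4, 2, 0, 3, 2, 6, 24, 62, 61, 61, 62], [5, 3, 4, 2, 6, 6, 4, 21, 58, 58, 58, 58]]
[88, 90, 91, 91, 91, 80, 5, 2, 3, 3, 4, 2, 2, 6, 4, 3, 1, 36, 92, 91, 91, 89, 90, 90, 88, 89] [91, 91, 91, 91, 91, 80, 2, 3, 1, 1, 5, 6, 2, 4, 6, 3, 4, 36, 91, 91, 90, 90, 88, 89, 90, 90]
pocket top [[96, 92, 92, 87, 58, 39, 17, 5, 4, 3, 3, 4], [96, 92, 91, 92, 88, 25, 6, 5, 4, 6, 2, 6], [92, 93, 93, 91, 87, 5, 3, 4, 4, 5, 3, 5], [95, 94, 96, 91, 87, 12, 3, 4, 2, 4, 3, 3], [93, 91, 93, 91, 89, 69, 17, 7, 0, 4, 3, 5]]
```

View pics/os.png

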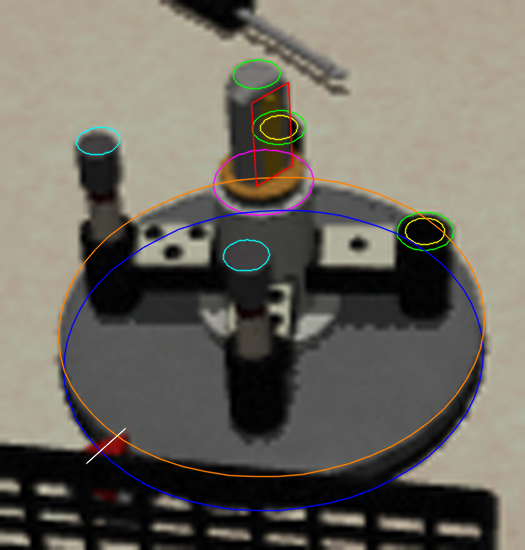

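move_arm([
  {"travel": [1,-3.6,-10],"roll": 0,"fingers": 0.9},
  {"travel": [0,0,-15],"roll": 0,"fingers": 0.9},
  {"travel": [0,0,-6],"roll": 0,"fingers": 0.9},
  {"travel": [0,0,0],"roll": 0,"fingers": 0.9},
  {"travel": [0,0,0],"roll": 0,"fingers": 0.9},
])

```text
clock: 8.65
ee_pos: [570.5, 26.1, 154.4]
orientation: [-0.0, 0.626, 0.78, 0.0]
force: [0.1, -0.3, 0.5]
finger_gap: 0.19
```

```bash
python3 - <<'E'
from h import *
s=st()
a=snapshot("scene");crop(a,180,260,255,335,8,"s5")
E
```

```text
t 8.65 tcp [570.5  26.1 154.4] jaw 12.5 q [-0.     0.626  0.78   0.   ] F [ 0.1 -0.3  0.5] T [ 0.02 -0.12 -0.02] gap 16.5 J [ 0.54  0.4  -0.81  1.69  0.3   1.19 -0.13]
```

View pics/s5.png

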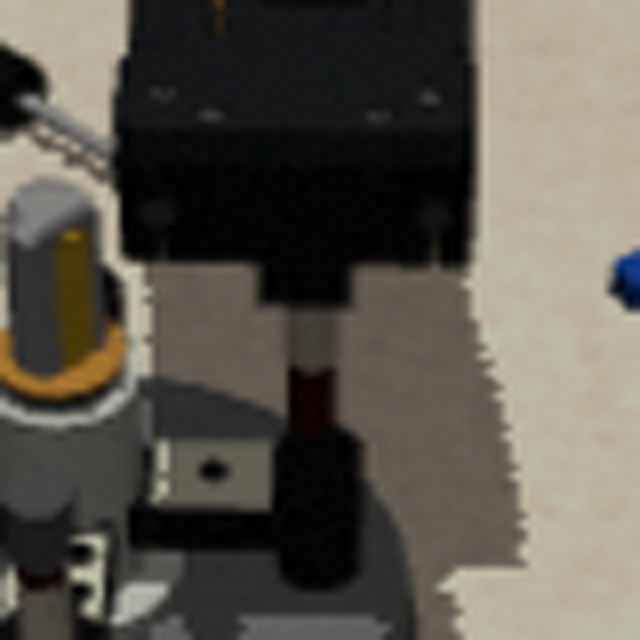

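move_arm([
  {"travel": [-0.5,1.3,-3],"roll": 0,"fingers": 0.9},
  {"travel": [0,0,-4],"roll": 0,"fingers": 0.9},
  {"travel": [0,0,-4],"roll": 0,"fingers": 0.9},
  {"travel": [0,0,-4],"roll": 0,"fingers": 0.9},
  {"travel": [0,0,0],"roll": 0,"fingers": 0.9},
])

```text
clock: 9.2
ee_pos: [569.7, 27.1, 138.8]
orientation: [-0.0, 0.626, 0.78, -0.0]
force: [0.6, -0.6, -1.1]
finger_gap: 0.187
```

```bash
python3 - <<'E'
from h import *
s=st()
E
```

```text
t 9.2 tcp [569.7  27.1 138.8] jaw 12.5 q [-0.     0.626  0.78  -0.   ] F [ 0.6 -0.6 -1.1] T [-0.01 -0.11  0.04] gap 16.3 J [ 0.53  0.41 -0.8   1.7   0.32  1.16 -0.14]
```

move_arm([
  {"travel": [0,0,-8],"roll": 0,"fingers": 0.9},
  {"travel": [0,0,-8],"roll": 0,"fingers": 0.9},
  {"travel": [0,0,-6],"roll": 0,"fingers": 0.9},
  {"travel": [0,0,-4],"roll": 0,"fingers": 0.9},
  {"travel": [0,0,0],"roll": 0,"fingers": 0.9},
  {"travel": [0,0,0],"roll": 0,"fingers": 0.9},
])

```text
clock: 9.8
ee_pos: [570.1, 27.3, 113.6]
orientation: [0.0, 0.626, 0.78, 0.0]
force: [-0.1, 0.4, -0.1]
finger_gap: 0.188
```

```bash
python3 - <<'E'
from h import *
s=st()
a=snapshot("scene");crop(a,180,260,255,335,8,"s6")
E
```

```text
t 9.8 tcp [570.1  27.3 113.6] jaw 12.5 q [0.    0.626 0.78  0.   ] F [-0.1  0.4 -0.1] T [ 0.06 -0.07 -0.05] gap 16.4 J [ 0.52  0.44 -0.79  1.73  0.34  1.12 -0.16]
```

View pics/s6.png

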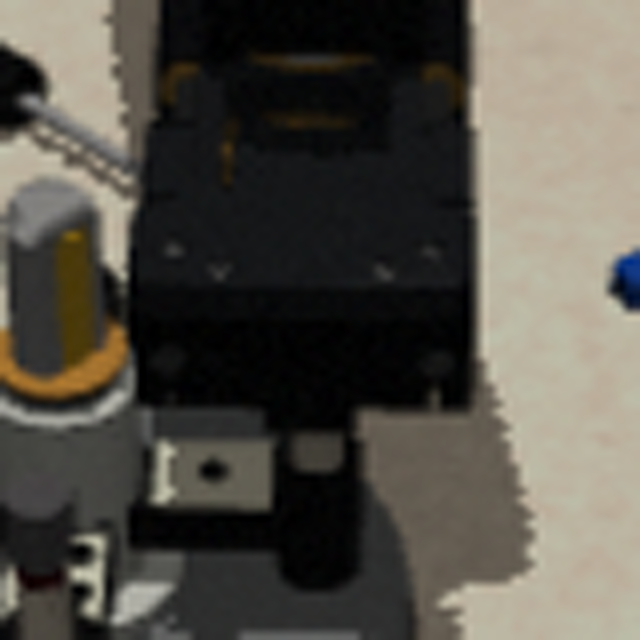

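move_arm([
  {"travel": [0,0,-2],"roll": 0,"fingers": 0.9},
  {"travel": [0,0,-2],"roll": 0,"fingers": 0.9},
  {"travel": [0,0,-1],"roll": 0,"fingers": 0.9},
  {"travel": [0,0,0],"roll": 0,"fingers": 0.9},
])

```text
clock: 10.25
ee_pos: [571.4, 27.6, 110.4]
orientation: [0.001, 0.626, 0.78, 0.001]
force: [-1.5, -0.7, 13.5]
finger_gap: 0.187
```

```bash
python3 - <<'E'
from h import *
s=st()
E
```

```text
t 10.25 tcp [571.4  27.6 110.4] jaw 12.5 q [0.001 0.626 0.78  0.001] F [-1.5 -0.7 13.5] T [-0.04  0.29  0.01] gap 16.2 J [ 0.51  0.44 -0.79  1.73  0.35  1.11 -0.16]
```

move_arm([
  {"travel": [0,0,1],"roll": 0,"fingers": 0.55},
  {"travel": [0,0,0],"roll": 0,"fingers": 0.55},
  {"travel": [0,0,0],"roll": 0,"fingers": 0.55},
  {"travel": [0,0,15],"roll": 0,"fingers": 0.5},
  {"travel": [0,0,30],"roll": 0,"fingers": 0.5},
  {"travel": [0,0,30],"roll": 0,"fingers": 0.5},
  {"travel": [-6,30,10],"roll": -0.1,"fingers": 0.5},
  {"travel": [-6,40,0],"roll": -0.12,"fingers": 0.5},
  {"travel": [-6,45,0],"roll": -0.12,"fingers": 0.5},
  {"travel": [-6,45,0],"roll": -0.12,"fingers": 0.5},
  {"travel": [-6,45,0],"roll": -0.12,"fingers": 0.5},
  {"travel": [-8,20,-20],"roll": -0.12,"fingers": 0.5},
  {"travel": [0,0,0],"roll": 0,"fingers": 0.5},
  {"travel": [0,0,0],"roll": 0,"fingers": 0.5},
])

```text
clock: 11.65
ee_pos: [532.0, 252.2, 175.1]
orientation: [0.0, 0.855, 0.519, -0.0]
force: [-0.6, 0.2, 0.7]
finger_gap: 0.504
```

```bash
python3 - <<'E'
from h import *
s=st()
a=snapshot("scene");b=snapshot("top");crop(a,160,290,210,450,3.3,"s7");crop(b,130,270,120,360,3.3,"t7")
E
```

```text
t 11.65 tcp [532.  252.2 175.1] jaw -27.5 q [ 0.     0.855  0.519 -0.   ] F [-0.6  0.2  0.7] T [ 0.03 -0.04 -0.04] gap 43.9 J [ 0.1   0.41 -0.77  1.62  0.3   1.24 -1.21]
```

View pics/s7.png

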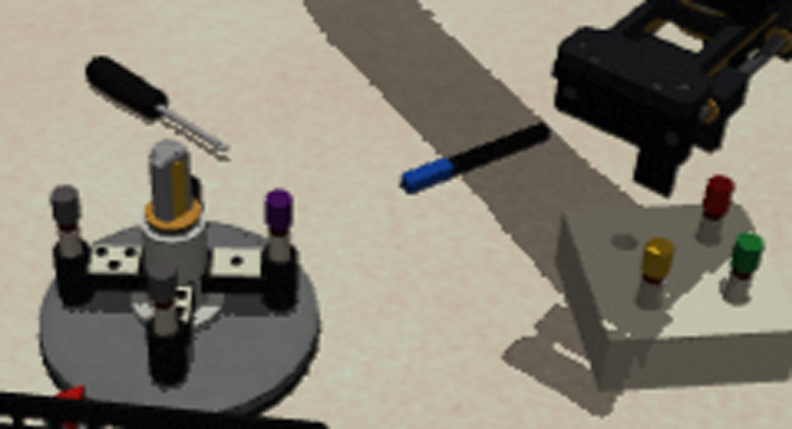

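View pics/t7.png

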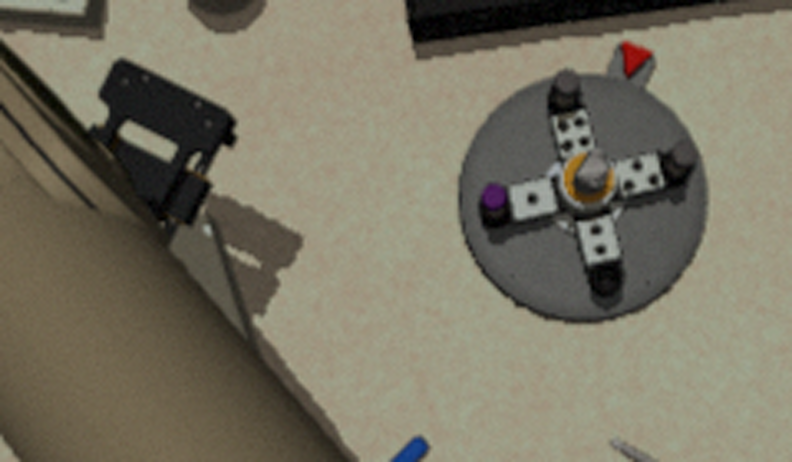

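move_arm([
  {"travel": [-0.5,0,-20],"roll": 0,"fingers": 0.5},
  {"travel": [0,0,-30],"roll": 0,"fingers": 0.5},
  {"travel": [0,0,-25],"roll": 0,"fingers": 0.5},
  {"travel": [0,0,-14.5],"roll": 0,"fingers": 0.5},
  {"travel": [0,0,0],"roll": 0,"fingers": 0.5},
  {"travel": [0,0,0],"roll": 0,"fingers": 0.9},
  {"travel": [0,0,0],"roll": 0,"fingers": 0.9},
  {"travel": [0,0,0],"roll": 0,"fingers": 0.9},
  {"travel": [0,0,0],"roll": 0,"fingers": 0.9},
  {"travel": [0,0,0],"roll": 0,"fingers": 0.9},
  {"travel": [0,0,0],"roll": 0,"fingers": 0.9},
])

```text
clock: 12.85
ee_pos: [531.9, 252.5, 85.6]
orientation: [0.0, 0.855, 0.518, 0.001]
force: [0.8, 0.7, 3.1]
finger_gap: 0.187
```

```bash
python3 - <<'E'
from h import *
s=st()
E
```

```text
t 12.85 tcp [531.9 252.5  85.6] jaw -27.6 q [0.    0.855 0.518 0.001] F [0.8 0.7 3.1] T [-0.03 -0.05  0.02] gap 16.3 J [ 0.07  0.5  -0.74  1.7   0.37  1.08 -1.27]
```

move_arm([
  {"travel": [0,0,15],"roll": 0,"fingers": 0.9},
  {"travel": [0,0,35],"roll": 0,"fingers": 0.9},
  {"travel": [0,0,40],"roll": 0,"fingers": 0.9},
  {"travel": [0,0,20],"roll": 0,"fingers": 0.9},
  {"travel": [-5,-20,5],"roll": -0.1,"fingers": 0.9},
  {"travel": [-6,-36,0],"roll": -0.1,"fingers": 0.9},
  {"travel": [-6,-36,0],"roll": -0.1,"fingers": 0.9},
  {"travel": [-6,-36,0],"roll": -0.1,"fingers": 0.9},
  {"travel": [0,-36,0],"roll": -0.1,"fingers": 0.9},
  {"travel": [0,-36,0],"roll": -0.1,"fingers": 0.9},
  {"travel": [3,-36,0],"roll": -0.1,"fingers": 0.9},
  {"travel": [4,-36,0],"roll": -0.1,"fingers": 0.9},
  {"travel": [4,-28.5,-10],"roll": -0.076,"fingers": 0.9},
  {"travel": [0,0,-20],"roll": 0,"fingers": 0.9},
  {"travel": [0,0,0],"roll": 0,"fingers": 0.9},
  {"travel": [0,0,0],"roll": 0,"fingers": 0.9},
])

```text
clock: 14.45
ee_pos: [519.4, -47.3, 170.1]
orientation: [-0.0, 0.994, 0.107, -0.0]
force: [0.3, 0.3, 0.1]
finger_gap: 0.185
```

```bash
python3 - <<'E'
from h import *
import pickle
s=st()
a=snapshot("scene");b=snapshot("top");crop(a,170,270,210,310,6,"s8");crop(b,150,240,250,340,6,"t8")
pickle.dump((a,b),open("p8.pkl","wb"))
E
```

```text
t 14.45 tcp [519.4 -47.3 170.1] jaw -77.7 q [-0.     0.994  0.107 -0.   ] F [0.3 0.3 0.1] T [ 0.05  0.03 -0.01] gap 16.1 J [ 0.49  0.21 -0.54  1.8   0.11  1.16 -1.44]
```

View pics/s8.png

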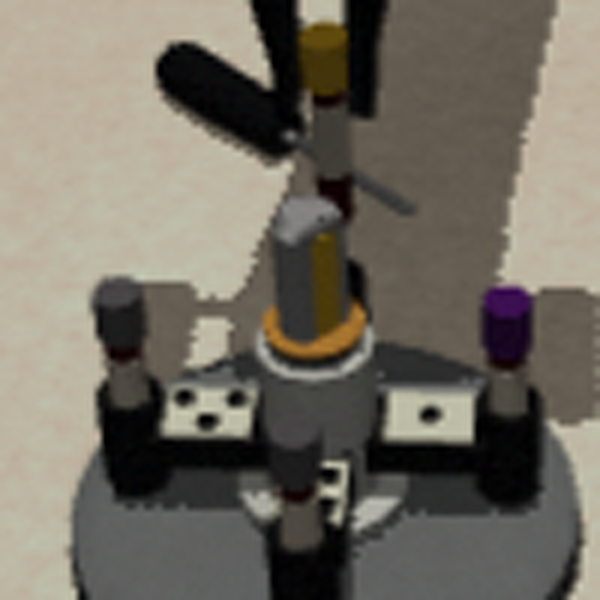

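View pics/t8.png

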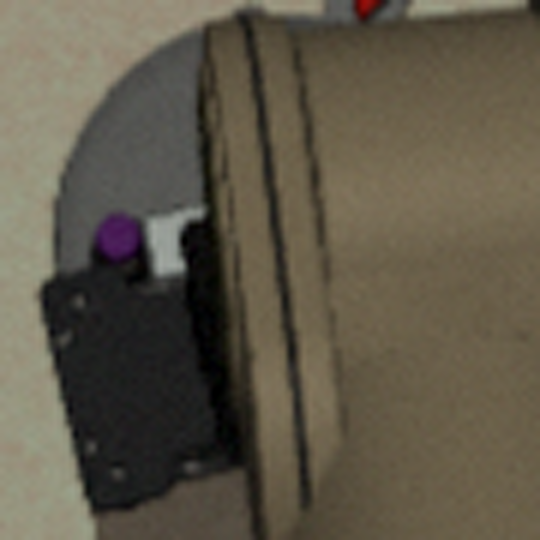

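```bash
python3 - <<'E'
from h import *
import pickle
a,b=pickle.load(open("p8.pkl","rb"))
f=lambda X:((proj(a,X)+[.3,.65]-[210,170]+.5)*6-.5).round(1)
for z in (170.1+4,170.1-6,170.1-15.7,170.1-75.7): print(z,f([519.4,-47.3,z]))
g=a["image"]
for r in (176,180,184,188,190,194,196,198,200,202,203,204): print(r,g[r,256:274].sum(1).tolist())
E
```

```text
174.1 [323.4  32.2]
164.1 [324.7  56.8]
154.4 [326.   80.3]
94.39999999999999 [333.6 219. ]
176 [19, 14, 14, 75, 179, 184, 185, 183, 180, 185, 179, 147, 17, 21, 6, 6, 50, 167]
180 [5, 4, 21, 36, 97, 119, 124, 126, 129, 127, 125, 111, 15, 15, 9, 5, 71, 215]
184 [12, 15, 18, 22, 84, 141, 118, 129, 122, 124, 122, 114, 21, 24, 13, 2, 83, 217]
188 [1, 12, 24, 96, 259, 312, 180, 182, 156, 189, 178, 161, 59, 37, 17, 32, 130, 269]
190 [23, 10, 10, 6, 115, 262, 169, 178, 178, 177, 183, 188, 231, 272, 279, 271, 270, 267]
194 [24, 19, 65, 128, 162, 172, 173, 174, 179, 179, 183, 185, 217, 266, 275, 273, 281, 278]
196 [183, 299, 302, 272, 261, 212, 158, 180, 179, 178, 182, 182, 212, 268, 268, 269, 259, 260]
198 [542, 534, 473, 267, 266, 256, 207, 169, 180, 182, 179, 170, 173, 213, 240, 269, 278, 269]
200 [533, 491, 264, 268, 276, 259, 174, 19, 17, 13, 14, 25, 65, 153, 171, 188, 215, 242]
202 [498, 277, 272, 261, 274, 300, 274, 112, 65, 25, 18, 14, 111, 265, 262, 220, 171, 162]
203 [476, 283, 368, 371, 361, 361, 365, 344, 246, 122, 22, 21, 106, 269, 270, 266, 254, 189]
204 [314, 395, 388, 392, 396, 392, 388, 392, 396, 351, 86, 24, 79, 215, 279, 269, 262, 259]
```

move_arm([
  {"travel": [1,-0.8,-8],"roll": 0,"fingers": 0.9},
  {"travel": [0,0,-8],"roll": 0,"fingers": 0.9},
  {"travel": [0,0,-5],"roll": 0,"fingers": 0.9},
  {"travel": [0,0,-4],"roll": 0,"fingers": 0.9},
  {"travel": [0,0,-4],"roll": 0,"fingers": 0.9},
  {"travel": [0,0,-3],"roll": 0,"fingers": 0.9},
  {"travel": [0,0,0],"roll": 0,"fingers": 0.9},
])

```text
clock: 15.25
ee_pos: [520.3, -49.1, 137.7]
orientation: [-0.0, 0.994, 0.106, -0.0]
force: [0.3, -0.4, -0.3]
finger_gap: 0.185
```

```bash
python3 - <<'E'
from h import *
s=st()
E
```

```text
t 15.25 tcp [520.3 -49.1 137.7] jaw -77.8 q [-0.     0.994  0.106 -0.   ] F [ 0.3 -0.4 -0.3] T [-0.02  0.02 -0.  ] gap 16.1 J [ 0.48  0.24 -0.53  1.84  0.14  1.1  -1.46]
```

Inside the pocket by about 8 mm without force; lower the rest.

move_arm([
  {"travel": [0,0.7,-6],"roll": 0,"fingers": 0.9},
  {"travel": [0,0,-8],"roll": 0,"fingers": 0.9},
  {"travel": [0,0,-7],"roll": 0,"fingers": 0.9},
  {"travel": [0,0,-4],"roll": 0,"fingers": 0.9},
  {"travel": [0,0,-3],"roll": 0,"fingers": 0.9},
  {"travel": [0,0,-2],"roll": 0,"fingers": 0.9},
  {"travel": [0,0,0],"roll": 0,"fingers": 0.9},
])

```text
clock: 15.95
ee_pos: [521.8, -48.2, 109.7]
orientation: [0.0, 0.994, 0.106, 0.001]
force: [-1.9, 0.6, 12.9]
finger_gap: 0.191
```

```bash
python3 - <<'E'
from h import *
s=st()
E
```

```text
t 15.95 tcp [521.8 -48.2 109.7] jaw -77.8 q [0.    0.994 0.106 0.001] F [-1.9  0.6 12.9] T [ 0.11  0.58 -0.  ] gap 16.7 J [ 0.47  0.28 -0.53  1.86  0.16  1.04 -1.48]
```

move_arm([
  {"travel": [-1,0,1],"roll": 0,"fingers": 0.55},
  {"travel": [0,0,0],"roll": 0,"fingers": 0.55},
  {"travel": [0,0,0],"roll": 0,"fingers": 0.55},
  {"travel": [0,0,15],"roll": 0,"fingers": 0.5},
  {"travel": [0,0,35],"roll": 0.05,"fingers": 0.45},
  {"travel": [0,0,40],"roll": 0.12,"fingers": 0.45},
  {"travel": [-20,0,10],"roll": 0.14,"fingers": 0.45},
  {"travel": [-20,0,0],"roll": 0.14,"fingers": 0.45},
  {"travel": [-20,0,0],"roll": 0.14,"fingers": 0.45},
  {"travel": [-20,0,0],"roll": 0.14,"fingers": 0.45},
  {"travel": [-10,0,0],"roll": 0.14,"fingers": 0.45},
  {"travel": [0,0,0],"roll": 0.14,"fingers": 0.45},
])

```text
clock: 17.15
ee_pos: [428.6, -48.4, 210.2]
orientation: [0.001, 0.817, 0.576, 0.0]
force: [0.2, -0.3, 0.7]
finger_gap: 0.554
```

```bash
python3 - <<'E'
from h import *
import pickle
s=st()
a=snapshot("scene");b=snapshot("top");crop(a,190,300,210,315,5,"s9");crop(b,135,235,250,345,6,"t9")
pickle.dump((a,b),open("p9.pkl","wb"))
E
```

```text
t 17.15 tcp [428.6 -48.4 210.2] jaw -19.6 q [0.001 0.817 0.576 0.   ] F [ 0.2 -0.3  0.7] T [ 0.01 -0.07  0.03] gap 48.2 J [ 0.61 -0.05 -0.58  1.96 -0.03  1.22 -0.3 ]
```

View pics/s9.png

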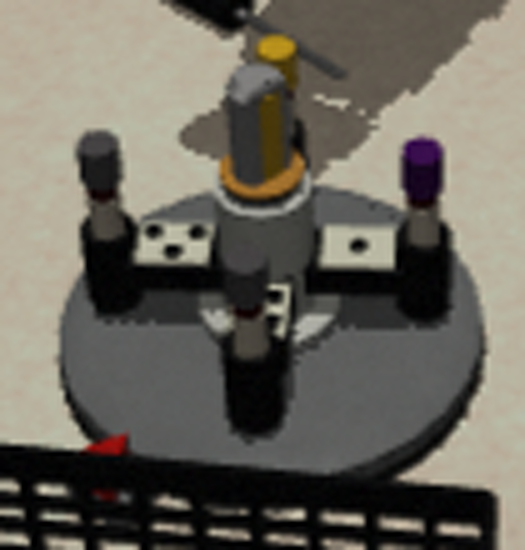

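View pics/t9.png

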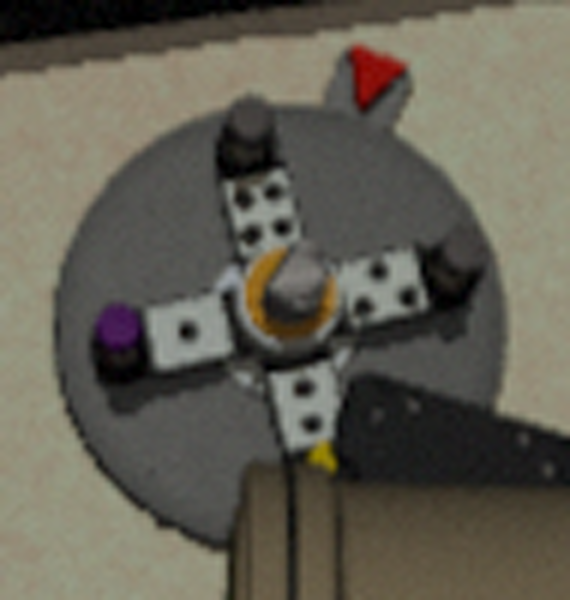

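move_arm([
  {"travel": [10,1.4,0],"roll": 0.134,"fingers": 0.45},
  {"travel": [18,1.6,0],"roll": 0.134,"fingers": 0.45},
  {"travel": [18,1.6,0],"roll": 0.134,"fingers": 0.45},
  {"travel": [18,1.6,0],"roll": 0.134,"fingers": 0.45},
  {"travel": [18,1.6,0],"roll": 0.134,"fingers": 0.45},
  {"travel": [18,1.6,0],"roll": 0.134,"fingers": 0.45},
  {"travel": [18,1.6,0],"roll": 0.134,"fingers": 0.45},
  {"travel": [18,1.6,0],"roll": 0.134,"fingers": 0.45},
  {"travel": [12,1.0,0],"roll": 0.134,"fingers": 0.45},
  {"travel": [6.5,0.5,0],"roll": 0.134,"fingers": 0.45},
  {"travel": [0,0,0],"roll": 0,"fingers": 0.45},
  {"travel": [0,0,0],"roll": 0,"fingers": 0.45},
])

```text
clock: 18.45
ee_pos: [584.0, -34.2, 209.2]
orientation: [-0.0, 0.288, 0.958, 0.0]
force: [0.2, 0.6, -0.2]
finger_gap: 0.548
```

```bash
python3 - <<'E'
from h import *
import pickle
s=st()
a=snapshot("scene");crop(a,150,250,210,310,6,"s10")
E
```

```text
t 18.45 tcp [584.  -34.2 209.2] jaw 56.5 q [-0.     0.288  0.958  0.   ] F [ 0.2  0.6 -0.2] T [ 0.04 -0.15  0.  ] gap 47.7 J [ 0.53  0.34 -0.68  1.59  0.22  1.29  0.81]
```

View pics/s10.png

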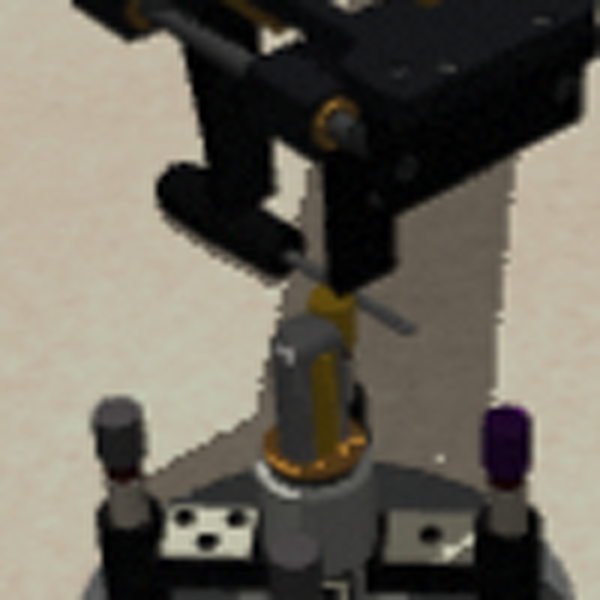

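move_arm([
  {"travel": [-1.9,-2,-20],"roll": 0.012,"fingers": 0.45},
  {"travel": [0,0,-25],"roll": 0,"fingers": 0.45},
  {"travel": [0,0,-20],"roll": 0,"fingers": 0.45},
  {"travel": [0,0,-10],"roll": 0,"fingers": 0.45},
  {"travel": [0,0,0],"roll": 0,"fingers": 0.8},
  {"travel": [0,0,0],"roll": 0,"fingers": 0.8},
  {"travel": [0,0,0],"roll": 0,"fingers": 0.8},
  {"travel": [0,0,0],"roll": 0,"fingers": 0.8},
  {"travel": [0,0,0],"roll": 0,"fingers": 0.8},
], newtons=10)

```text
clock: 19.4
ee_pos: [582.4, -36.4, 134.7]
orientation: [0.0, 0.28, 0.96, -0.0]
force: [-3.5, -3.4, 4.4]
finger_gap: 0.229
```

```bash
python3 - <<'E'
from h import *
import pickle
s=st()
a=snapshot("scene");crop(a,150,250,210,310,6,"s11")
E
```

```text
t 19.4 tcp [582.4 -36.4 134.7] jaw 57.5 q [ 0.    0.28  0.96 -0.  ] F [-3.5 -3.4  4.4] T [-0.98  0.52  0.01] gap 19.9 J [ 0.52  0.41 -0.66  1.68  0.27  1.15  0.79]
```

View pics/s11.png

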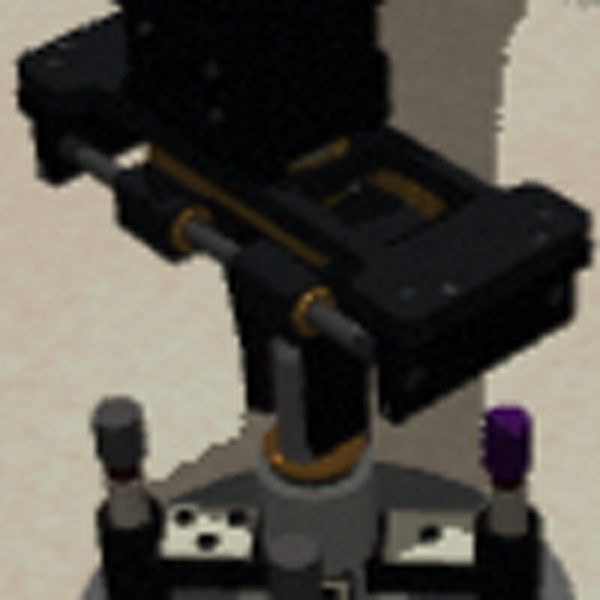

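move_arm([
  {"travel": [0,0,0],"roll": 0,"fingers": 0.8},
  {"travel": [0,0,0],"roll": 0,"fingers": 0.8},
  {"travel": [0,0,0],"roll": 0,"fingers": 0.8},
], newtons=40)

```text
clock: 19.75
ee_pos: [582.3, -36.6, 134.6]
orientation: [0.0, 0.28, 0.96, -0.0]
force: [-2.2, -1.5, 5.6]
finger_gap: 0.215
```

```bash
python3 - <<'E'
from h import *
s=st()
E
```

```text
t 19.75 tcp [582.3 -36.6 134.6] jaw 57.5 q [ 0.    0.28  0.96 -0.  ] F [-2.2 -1.5  5.6] T [-0.34  0.39 -0.1 ] gap 18.7 J [ 0.52  0.41 -0.66  1.68  0.27  1.15  0.79]
```

move_arm([
  {"travel": [-0.2,0.15,0],"roll": -0.08,"fingers": 0.8},
  {"travel": [-0.2,0.15,0],"roll": -0.12,"fingers": 0.8},
  {"travel": [-0.2,0.2,0],"roll": -0.12,"fingers": 0.8},
  {"travel": [-0.2,0.2,0],"roll": -0.12,"fingers": 0.8},
  {"travel": [-0.1,0.25,0],"roll": -0.12,"fingers": 0.8},
  {"travel": [-0.1,0.25,0],"roll": -0.12,"fingers": 0.8},
  {"travel": [0,0.3,0],"roll": -0.12,"fingers": 0.8},
  {"travel": [0,0.3,0],"roll": -0.12,"fingers": 0.8},
  {"travel": [0,0.3,0],"roll": -0.12,"fingers": 0.8},
  {"travel": [0,0.25,0],"roll": -0.12,"fingers": 0.8},
  {"travel": [0.1,0.25,0],"roll": -0.12,"fingers": 0.8},
  {"travel": [0.1,0.2,0],"roll": -0.08,"fingers": 0.8},
  {"travel": [0,0,0],"roll": -0.03,"fingers": 0.8},
  {"travel": [0,0,0],"roll": 0,"fingers": 0.8},
  {"travel": [0,0,0],"roll": 0,"fingers": 0.8},
])

```text
clock: 21.25
ee_pos: [581.1, -34.3, 134.6]
orientation: [0.0, 0.83, 0.558, -0.0]
force: [-4.9, -3.1, 7.3]
finger_gap: 0.217
```

```bash
python3 - <<'E'
from h import *
s=st()
a=snapshot("scene");b=snapshot("top");crop(a,170,300,200,320,5,"s12");crop(b,135,235,250,345,6,"t12")
E
```

```text
t 21.25 tcp [581.1 -34.3 134.6] jaw -22.2 q [ 0.     0.83   0.558 -0.   ] F [-4.9 -3.1  7.3] T [-0.63  0.97 -0.06] gap 18.9 J [ 0.34  0.36 -0.44  1.69  0.17  1.13 -0.53]
```

View pics/s12.png

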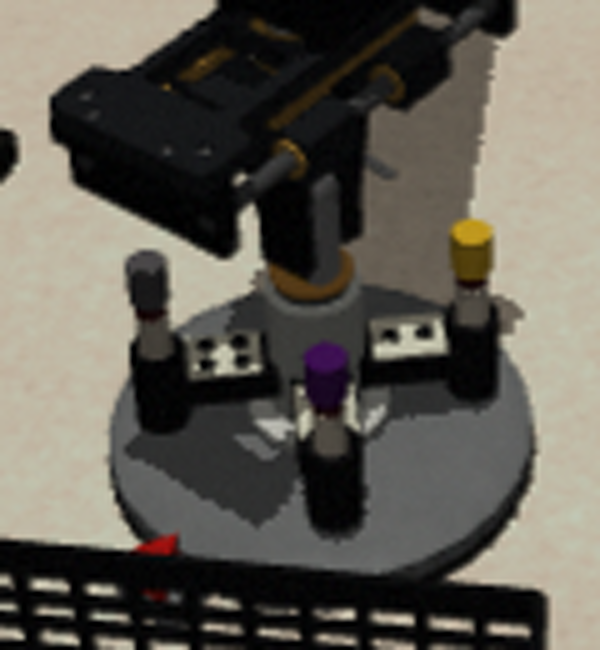

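View pics/t12.png

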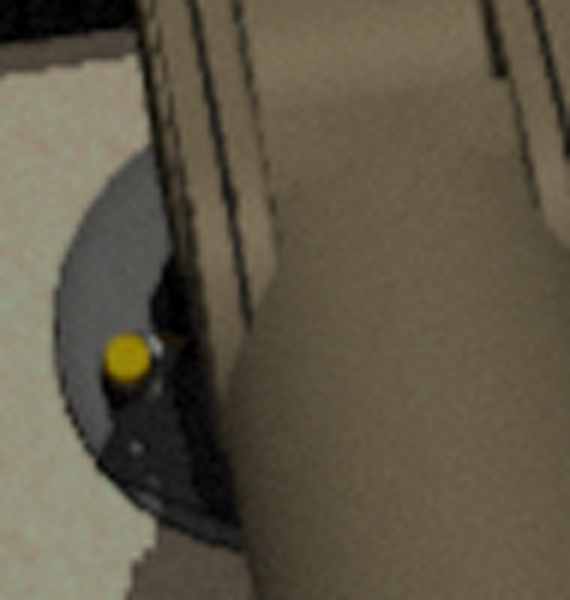

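move_arm([
  {"travel": [0,0,0],"roll": 0,"fingers": 0.45},
  {"travel": [0,0,0],"roll": 0,"fingers": 0.45},
  {"travel": [0,0,5],"roll": 0,"fingers": 0.4},
  {"travel": [0,0,25],"roll": 0,"fingers": 0.4},
  {"travel": [0,0,35],"roll": 0,"fingers": 0.35},
  {"travel": [-5,-20,15],"roll": 0,"fingers": 0.3},
  {"travel": [-15,-40,0],"roll": 0,"fingers": 0.25},
  {"travel": [-20,-40,0],"roll": 0,"fingers": 0.25},
  {"travel": [-20,-40,0],"roll": 0,"fingers": 0.25},
  {"travel": [-20,-40,0],"roll": 0,"fingers": 0.25},
  {"travel": [0,0,0],"roll": 0,"fingers": 0.25},
])

```text
clock: 22.45
ee_pos: [498.3, -220.1, 214.3]
orientation: [0.001, 0.832, 0.555, -0.001]
force: [0.2, -0.2, -0.9]
finger_gap: 0.748
```

```bash
python3 - <<'E'
from h import *
import pickle
s=st()
a=snapshot("scene");b=snapshot("top");crop(a,190,300,210,315,5,"s13");crop(b,135,235,250,345,6,"t13")
pickle.dump((a,b),open("p13.pkl","wb"))
crop(b,205,265,375,435,9,"c13t"); crop(a,170,230,140,220,7,"c13s")
E
```

```text
t 22.45 tcp [ 498.3 -220.1  214.3] jaw -22.6 q [ 0.001  0.832  0.555 -0.001] F [ 0.2 -0.2 -0.9] T [-0.04 -0.04  0.03] gap 65.1 J [ 0.62  0.2  -0.33  1.7   0.07  1.25 -0.12]
```

View pics/s13.png

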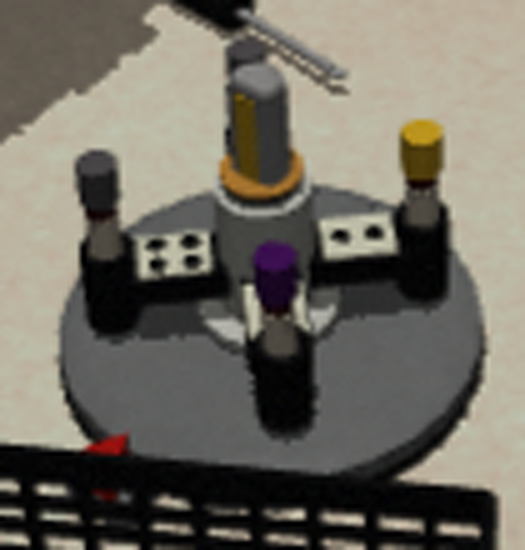

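View pics/t13.png

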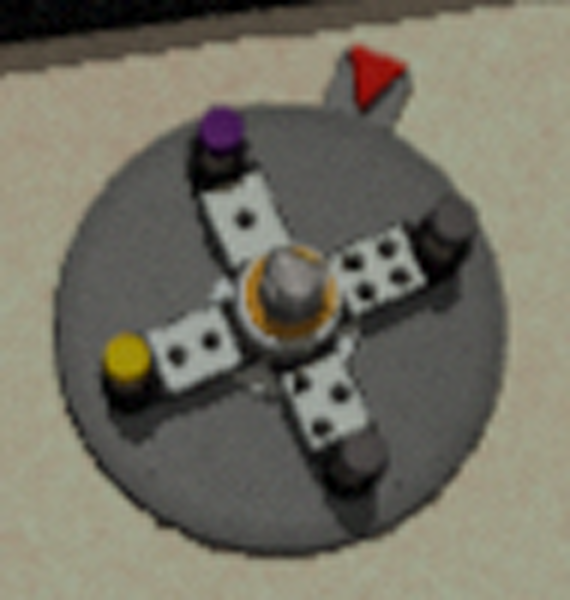

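View pics/c13t.png

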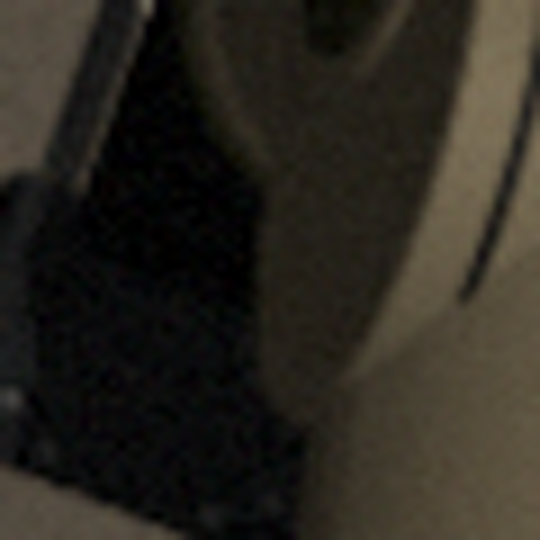

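View pics/c13s.png

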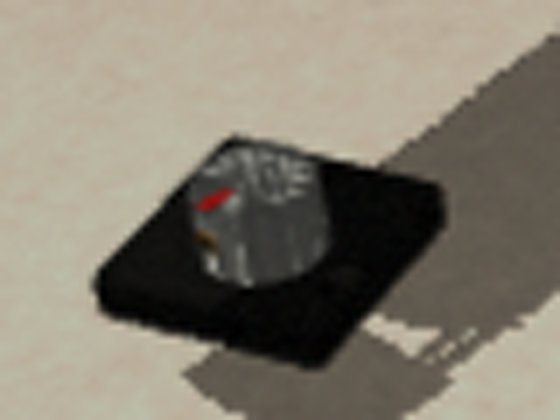

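```bash
cat > ang.py <<'E'
from h import *
import pickle,sys
a,b=pickle.load(open(sys.argv[1],"rb"))
T=lambda x,y:((y+.5)/6-.5+135,(x+.5)/6-.5+250)
def deg(v): return np.degrees(np.arctan2(v[1],v[0]))
g4=atz(b,T(450,221),115);g3=atz(b,T(362,453),115);p=atz(b,T(222,130),115);y=atz(b,T(127,356),115)
print("grey",g3,g4,np.linalg.norm(g4-g3),"flat dir",deg(g4-g3),"p-y",deg(p-y),np.linalg.norm(p-y),"g4-y",deg(g4-y)+45,"p-g3",deg(p-g3)-45)
c=(g3+g4+p+y)/4;print("centre caps",c)
h=cv2.cvtColor(b["image"],cv2.COLOR_RGB2HSV).astype(int);m=np.zeros(h.shape[:2],bool)
m[135:160,300:325]=True;m&=((h[...,0]<8)|(h[...,0]>170))&(h[...,1]>110)
rs,cs_=np.nonzero(m);W=np.array([atz(b,(r,c2),30)[:2] for r,c2 in zip(rs,cs_)])
cen=W.mean(0);print("ptr n",len(W),cen)
# triangle vertices via min enclosing triangle
ar,tr=cv2.minEnclosingTriangle(W.astype(np.float32).reshape(-1,1,2));tr=tr.reshape(3,2);print(tr)
for cc in ((583.3,-34.3),(582.3,-35.3),c[:2]): print(cc,"r",np.hypot(*(cen-cc)),"dir",deg(cen-np.array(cc)))
E
python3 ang.py p13.pkl
```

```text
grey [522.350781   -60.71503973 115.        ] [606.67087286 -94.81090804 115.        ] 90.95276865572366 flat dir -22.016552744415552 p-y -23.527593950716696 90.143774082981 g4-y -23.08124431008919 p-g3 -22.96579382914348
centre caps [582.43687063 -36.09376114 115.        ]
ptr n 63 [680.79576679 -74.47845665]
[[684.2501   -88.780106]
 [664.89746  -68.97061 ]
 [694.4933   -64.83946 ]]
(583.3, -34.3) r 105.45014424448611 dir -22.396785675142052
(582.3, -35.3) r 106.00173367198516 dir -21.69107594971882
[582.43687063 -36.09376114] r 105.58341395851357 dir -21.318284360559623
```

```bash
cat > col.py <<'E'
from h import *
import pickle
a,b=pickle.load(open("p0.pkl","rb"))
shT=np.array([.48,.39]);shS=np.array([.29,.65])
c=atz(b,(233.4-shT[1],406.2-shT[0]),34); bar=atz(b,(226.5-shT[1],410.5-shT[0]),48)
print("c",c,"bar",bar,np.hypot(*(bar-c)[:2]),np.degrees(np.arctan2(*(bar-c)[[1,0]])))
import sys
if len(sys.argv)>1: c[0]+=float(sys.argv[1]);c[1]+=float(sys.argv[2])
dr=np.radians(float(sys.argv[3])) if len(sys.argv)>3 else np.arctan2(*(bar-c)[[1,0]])
def ov(p,sh,r0,r1,c0,c1,f,n):
    im=cv2.resize(p["image"][r0:r1,c0:c1,::-1],None,fx=f,fy=f,interpolation=cv2.INTER_CUBIC)
    def L(X,col):
        u=np.array([((proj(p,q)+sh-[c0,r0]+.5)*f-.5) for q in X]); cv2.polylines(im,[u.round().astype(int)],False,col,1,cv2.LINE_AA)
    ci=lambda R,z:[(c[0]+R*np.cos(t),c[1]+R*np.sin(t),z) for t in np.linspace(0,2*np.pi,60)]
    L(ci(22,20),(255,0,0));L(ci(22,48),(0,255,0));L(ci(13.5,48),(0,255,255))
    L([(c[0]+r*np.cos(dr),c[1]+r*np.sin(dr),48) for r in (8,22)],(255,255,255))
    cv2.imwrite("pics/"+n+".png",im)
ov(b,shT,215,260,385,428,10,"oct");ov(a,shS,170,230,140,220,7,"ocs")
im=b["image"][215:240,398:420].astype(int)
h=cv2.cvtColor(b["image"],cv2.COLOR_RGB2HSV).astype(int);m=np.zeros(h.shape[:2],bool)
m[215:250,395:425]=True;m&=((h[...,0]<8)|(h[...,0]>170))&(h[...,1]>110)
rs,cc=np.nonzero(m);W=np.array([atz(b,(r-shT[1],k-shT[0]),48)[:2] for r,k in zip(rs,cc)]);print(len(W),W.mean(0))
u,s,v=np.linalg.svd(W-W.mean(0));print("bar axis",np.degrees(np.arctan2(v[0,1],v[0,0])),s)
E
python3 col.py
```

```text
c [ 472.86236804 -287.82832025   34.        ] bar [ 487.91088239 -294.69193238   48.        ] 16.539859603374005 -24.51768081298451
29 [ 477.03751049 -295.58204405]
bar axis 163.2646416538918 [103.40736921  71.46647485]
```

View pics/oct.png

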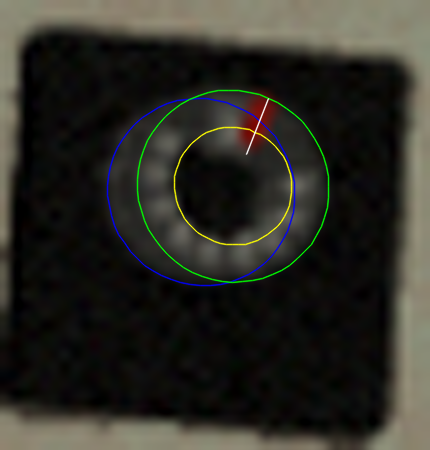

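View pics/ocs.png

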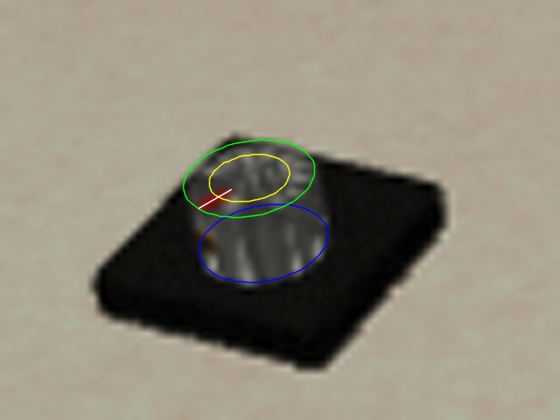

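```bash
python3 - <<'E'
from h import *
import pickle
a,b=pickle.load(open("p0.pkl","rb"))
shT=np.array([.48,.39]);shS=np.array([.29,.65])
for p,sh,roi in((b,shT,(218,245,395,425)),(a,shS,(180,215,155,195))):
    im=p["image"].astype(float); r0,r1,c0,c1=roi
    w=np.clip(im[...,0]-np.maximum(im[...,1],im[...,2])-25,0,None)[r0:r1,c0:c1]
    ys,xs=np.nonzero(w>0); W=w[ys,xs]; 
    X=np.array([atz(p,(y+r0-sh[1],x+c0-sh[0]),48)[:2] for y,x in zip(ys,xs)])
    m=(X*W[:,None]).sum(0)/W.sum(); C=((X-m)*W[:,None]).T@(X-m)/W.sum(); e,v=np.linalg.eigh(C)
    print(len(W),m,"axis",np.degrees(np.arctan2(v[1,1],v[0,1])),e**.5)
E
```

```text
17 [ 487.61294051 -294.13248841] axis 155.93334353846396 [1.50162252 3.22784984]
10 [ 487.33574438 -293.99905927] axis 156.917561060431 [1.51609662 3.30868524]
```

move_arm([
  {"travel": [-9,-22,-10],"roll": -0.01,"fingers": 0.25},
  {"travel": [-9,-25,-30],"roll": -0.01,"fingers": 0.25},
  {"travel": [-8,-20,-40],"roll": 0,"fingers": 0.25},
  {"travel": [0,0,-30],"roll": 0,"fingers": 0.25},
  {"travel": [0,0,0],"roll": 0,"fingers": 0.25},
  {"travel": [0,0,0],"roll": 0,"fingers": 0.25},
])

```text
clock: 23.15
ee_pos: [476.6, -278.9, 104.9]
orientation: [-0.0, 0.834, 0.551, 0.0]
force: [0.9, -0.3, 1.2]
finger_gap: 0.745
```

```bash
python3 - <<'E'
from h import *
s=st()
a=snapshot("scene");crop(a,150,230,135,235,7,"s14")
E
```

```text
t 23.15 tcp [ 476.6 -278.9  104.9] jaw -23.1 q [-0.     0.834  0.551  0.   ] F [ 0.9 -0.3  1.2] T [-0.03 -0.09  0.03] gap 64.8 J [ 0.69  0.31 -0.28  1.8   0.1   1.04 -0.03]
```

View pics/s14.png

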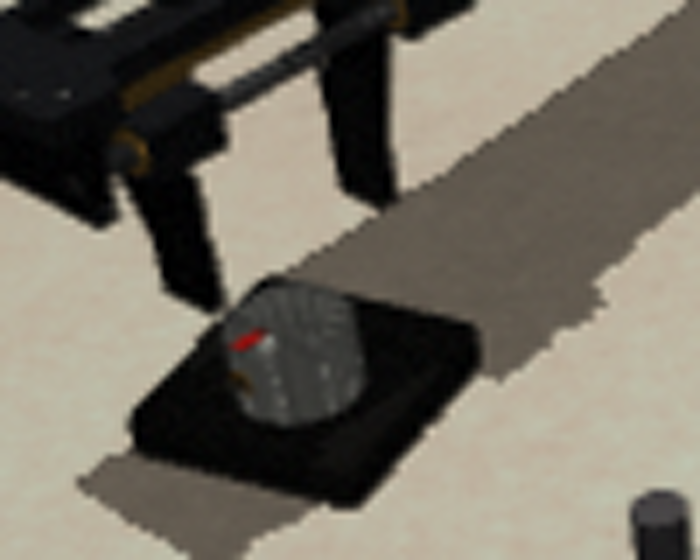

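move_arm([
  {"travel": [-4.1,-8.5,-10],"roll": -0.01,"fingers": 0.25},
  {"travel": [0,0,-20],"roll": 0,"fingers": 0.25},
  {"travel": [0,0,-20],"roll": 0,"fingers": 0.25},
  {"travel": [0,0,-10],"roll": 0,"fingers": 0.25},
  {"travel": [0,0,0],"roll": 0,"fingers": 0.25},
  {"travel": [0,0,0],"roll": 0,"fingers": 0.25},
])

```text
clock: 23.8
ee_pos: [471.7, -289.3, 44.8]
orientation: [0.0, 0.838, 0.546, 0.0]
force: [-0.2, 0.3, -0.5]
finger_gap: 0.75
```

```bash
python3 - <<'E'
from h import *
s=st()
a=snapshot("scene");crop(a,150,230,135,235,7,"s15")
E
```

```text
t 23.8 tcp [ 471.7 -289.3   44.8] jaw -23.8 q [0.    0.838 0.546 0.   ] F [-0.2  0.3 -0.5] T [ 0.   -0.08 -0.02] gap 65.3 J [ 0.69  0.39 -0.27  1.84  0.13  0.92 -0.05]
```

View pics/s15.png

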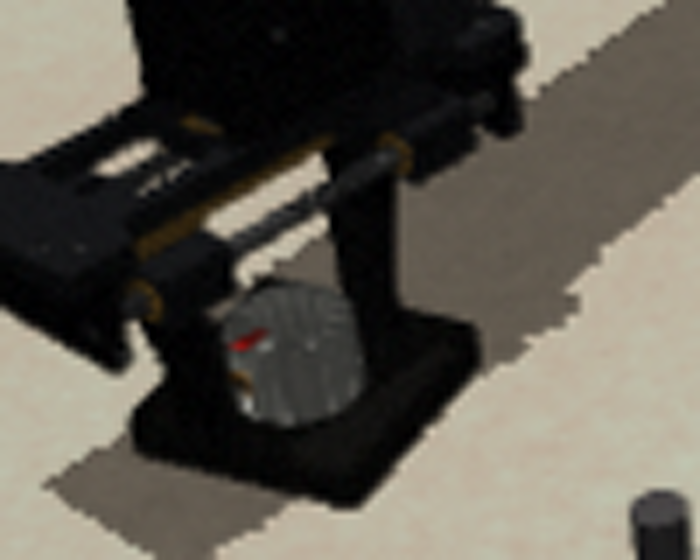

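move_arm([
  {"travel": [0,0,0],"roll": 0,"fingers": 0.6},
  {"travel": [0,0,0],"roll": 0,"fingers": 0.6},
  {"travel": [0,0,0],"roll": 0,"fingers": 0.6},
  {"travel": [0,0,0],"roll": 0,"fingers": 0.6},
  {"travel": [0,0,0],"roll": 0,"fingers": 0.6},
], newtons=8)

```text
clock: 24.35
ee_pos: [471.3, -289.1, 44.3]
orientation: [0.0, 0.838, 0.546, 0.0]
force: [-0.3, -0.3, 1.9]
finger_gap: 0.505
```

```bash
python3 - <<'E'
from h import *
s=st()
E
```

```text
t 24.35 tcp [ 471.3 -289.1   44.3] jaw -23.8 q [0.    0.838 0.546 0.   ] F [-0.3 -0.3  1.9] T [ 0.08  0.08 -0.05] gap 43.9 J [ 0.69  0.39 -0.27  1.84  0.13  0.92 -0.05]
```

Centred in that direction (gap 43.9). Open, turn 90° and grip square to the screw.

move_arm([
  {"travel": [0,0,0],"roll": 0,"fingers": 0.25},
  {"travel": [0,0,0],"roll": 0,"fingers": 0.25},
  {"travel": [0,0,0],"roll": 0,"fingers": 0.25},
  {"travel": [0,0,0],"roll": 0.13,"fingers": 0.25},
  {"travel": [0,0,0],"roll": 0.143,"fingers": 0.25},
  {"travel": [0,0,0],"roll": 0.143,"fingers": 0.25},
  {"travel": [0,0,0],"roll": 0.143,"fingers": 0.25},
  {"travel": [0,0,0],"roll": 0.143,"fingers": 0.25},
  {"travel": [0,0,0],"roll": 0.143,"fingers": 0.25},
  {"travel": [0,0,0],"roll": 0.143,"fingers": 0.25},
  {"travel": [0,0,0],"roll": 0.143,"fingers": 0.25},
  {"travel": [0,0,0],"roll": 0.143,"fingers": 0.25},
  {"travel": [0,0,0],"roll": 0.143,"fingers": 0.25},
  {"travel": [0,0,0],"roll": 0.143,"fingers": 0.25},
  {"travel": [0,0,0],"roll": 0.01,"fingers": 0.25},
  {"travel": [0,0,0],"roll": 0,"fingers": 0.25},
  {"travel": [0,0,0],"roll": 0,"fingers": 0.25},
])

```text
clock: 26.05
ee_pos: [471.2, -289.0, 44.1]
orientation: [-0.0, 0.208, 0.978, 0.0]
force: [0.5, 0.1, 0.2]
finger_gap: 0.749
```

```bash
python3 - <<'E'
from h import *
s=st()
a=snapshot("scene");crop(a,150,230,135,235,7,"s16")
E
```

```text
t 26.05 tcp [ 471.2 -289.    44.1] jaw 65.9 q [-0.     0.208  0.978  0.   ] F [0.5 0.1 0.2] T [ 0.07 -0.16 -0.01] gap 65.1 J [ 0.93  0.44 -0.55  1.83  0.27  0.95  1.41]
```

View pics/s16.png

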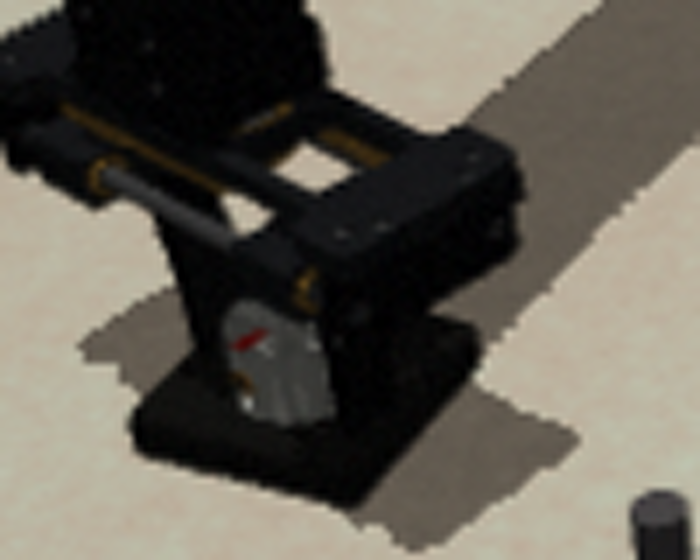

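move_arm([
  {"travel": [0,0,0],"roll": 0,"fingers": 0.6},
  {"travel": [0,0,0],"roll": 0,"fingers": 0.6},
  {"travel": [0,0,0],"roll": 0,"fingers": 0.6},
  {"travel": [0,0,0],"roll": 0,"fingers": 0.6},
  {"travel": [0,0,0],"roll": 0,"fingers": 0.6},
], newtons=10)

```text
clock: 26.6
ee_pos: [471.3, -288.8, 44.1]
orientation: [0.0, 0.207, 0.978, 0.0]
force: [0.8, 0.7, -0.3]
finger_gap: 0.501
```

move_arm([
  {"travel": [0,0,0],"roll": 0,"fingers": 0.7},
  {"travel": [0,0,0],"roll": 0,"fingers": 0.7},
  {"travel": [0,0,0],"roll": 0,"fingers": 0.7},
], newtons=50)

```text
clock: 26.9
ee_pos: [471.3, -288.9, 44.1]
orientation: [0.0, 0.207, 0.978, 0.0]
force: [0.4, 1.2, 0.4]
finger_gap: 0.494
```

```bash
cat >> h.py <<'E'
def bar(p,sh,roi,z):
    im=p["image"].astype(float); r0,r1,c0,c1=roi
    w=np.clip(im[...,0]-np.maximum(im[...,1],im[...,2])-25,0,None)[r0:r1,c0:c1]
    ys,xs=np.nonzero(w>0); W=w[ys,xs]
    X=np.array([atz(p,(y+r0-sh[1],x+c0-sh[0]),z)[:2] for y,x in zip(ys,xs)])
    m=(X*W[:,None]).sum(0)/W.sum(); C=((X-m)*W[:,None]).T@(X-m)/W.sum(); e,v=np.linalg.eigh(C)
    return len(W),m.round(1),np.degrees(np.arctan2(v[1,1],v[0,1])).round(1),(e**.5).round(2)
E
python3 - <<'E'
from h import *
s=st()
a=snapshot("scene");crop(a,150,230,135,235,7,"s17")
B=bar(a,(.29,.65),(190,215,160,180),48);print(B)
d=B[1]-s["ee_pos"][:2];print(np.degrees(np.arctan2(d[1],d[0])),np.hypot(*d))
E
```

```text
t 26.9 tcp [ 471.3 -288.9   44.1] jaw 66.1 q [0.    0.207 0.978 0.   ] F [0.4 1.2 0.4] T [ 0.29 -0.23  0.02] gap 43.0 J [ 0.93  0.44 -0.55  1.83  0.27  0.95  1.42]
(7, array([ 485.8, -296.3]), np.float64(159.3), array([1.43, 2.85]))
-27.04215485640596 16.26312945009941
```

View pics/s17.png

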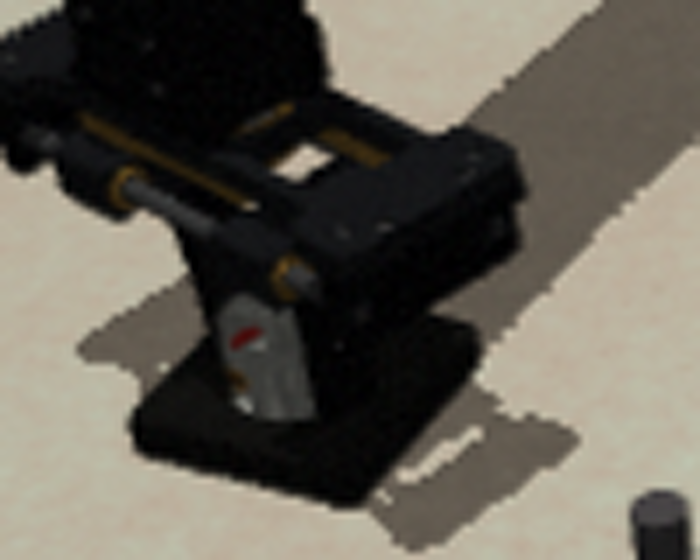

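move_arm([
  {"travel": [0,0,8],"roll": 0,"fingers": 0.7},
  {"travel": [0,0,25],"roll": 0,"fingers": 0.7},
  {"travel": [0,0,35],"roll": 0,"fingers": 0.7},
  {"travel": [0,0,40],"roll": 0,"fingers": 0.7},
  {"travel": [0,0,30],"roll": 0,"fingers": 0.7},
  {"travel": [6,14,18],"roll": 0.005,"fingers": 0.7},
  {"travel": [14,32,0],"roll": 0.005,"fingers": 0.7},
  {"travel": [14,32,0],"roll": 0.005,"fingers": 0.7},
  {"travel": [14,32,0],"roll": 0.005,"fingers": 0.7},
  {"travel": [14,32,0],"roll": 0.005,"fingers": 0.7},
  {"travel": [14,32,0],"roll": 0.005,"fingers": 0.7},
  {"travel": [14,32,0],"roll": 0.005,"fingers": 0.7},
  {"travel": [14,32,0],"roll": 0.005,"fingers": 0.7},
  {"travel": [8,16,0],"roll": 0.002,"fingers": 0.7},
  {"travel": [0,0,0],"roll": 0,"fingers": 0.7},
  {"travel": [0,0,0],"roll": 0,"fingers": 0.7},
  {"travel": [0,0,0],"roll": 0,"fingers": 0.7},
])

```text
clock: 28.65
ee_pos: [582.9, -36.5, 200.1]
orientation: [-0.0, 0.187, 0.982, -0.0]
force: [-0.0, -0.4, -0.8]
finger_gap: 0.496
```

```bash
python3 - <<'E'
from h import *
s=st()
a=snapshot("scene");b=snapshot("top");crop(a,150,270,210,320,5.5,"s18")
x,y,z=s["ee_pos"]
B=bar(a,(.29,.65),(150,215,230,290),z+3.8);print(B)
d=B[1]-s["ee_pos"][:2];print(np.degrees(np.arctan2(d[1],d[0])),np.hypot(*d))
E
```

```text
t 28.65 tcp [582.9 -36.5 200.1] jaw 68.4 q [-0.     0.187  0.982 -0.   ] F [-0.  -0.4 -0.8] T [ 0.07 -0.09  0.01] gap 43.1 J [ 0.58  0.36 -0.73  1.6   0.25  1.28  1.  ]
(14, array([595.7, -42.4]), np.float64(162.5), array([ 1.38, 11.59]))
-24.751964577727275 14.08774095921721
```

View pics/s18.png

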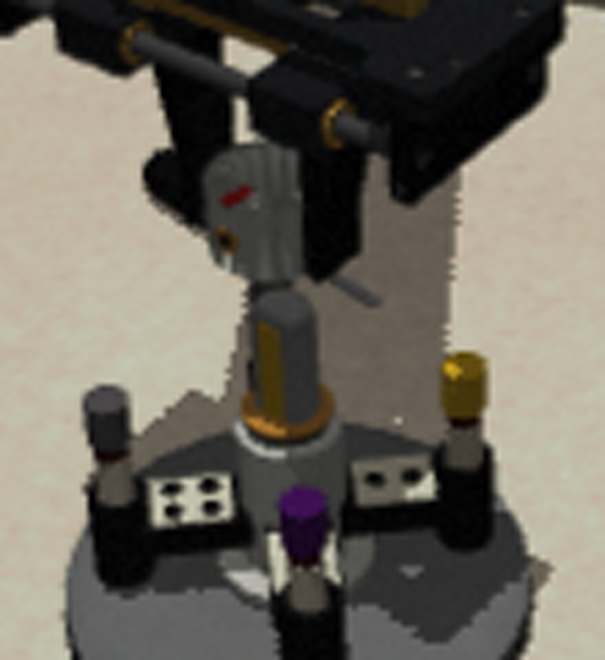

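```bash
python3 - <<'E'
from h import *
s=st()
a=snapshot("scene")
x,y,z=s["ee_pos"]
for zz in (z+2.8,z+4.8):
  B=bar(a,(.29,.65),(180,192,247,262),zz);print(B)
  d=B[1]-s["ee_pos"][:2];print(np.degrees(np.arctan2(d[1],d[0])),np.hypot(*d))
E
```

```text
t 28.75 tcp [583.  -36.4 200.1] jaw 68.4 q [-0.     0.187  0.982 -0.   ] F [ 0.1  0.4 -1.3] T [ 0.07 -0.09 -0.  ] gap 42.6 J [ 0.58  0.36 -0.73  1.6   0.25  1.28  1.  ]
(12, array([596.5, -43.5]), np.float64(154.5), array([1.33, 3.12]))
-27.577376216689547 15.281855964526024
(12, array([599.1, -42.6]), np.float64(154.5), array([1.32, 3.1 ]))
-20.92866919529502 17.286063241995084
```

move_arm([
  {"travel": [0.4,1.8,-8],"roll": 0.04,"fingers": 0.7},
  {"travel": [0,0,-10],"roll": 0,"fingers": 0.7},
  {"travel": [0,0,-5],"roll": 0,"fingers": 0.7},
  {"travel": [0,0,0],"roll": 0,"fingers": 0.7},
  {"travel": [0,0,0],"roll": 0,"fingers": 0.7},
])

```text
clock: 29.3
ee_pos: [583.6, -33.3, 177.1]
orientation: [-0.0, 0.167, 0.986, 0.0]
force: [1.0, 0.2, -0.9]
finger_gap: 0.495
```

```bash
python3 - <<'E'
from h import *
s=st()
a=snapshot("scene");crop(a,170,250,220,310,7,"s19")
E
```

```text
t 29.3 tcp [583.6 -33.3 177.1] jaw 70.8 q [-0.     0.167  0.986  0.   ] F [ 1.   0.2 -0.9] T [ 0.08 -0.21  0.05] gap 43.1 J [ 0.57  0.38 -0.73  1.63  0.27  1.23  1.02]
```

View pics/s19.png

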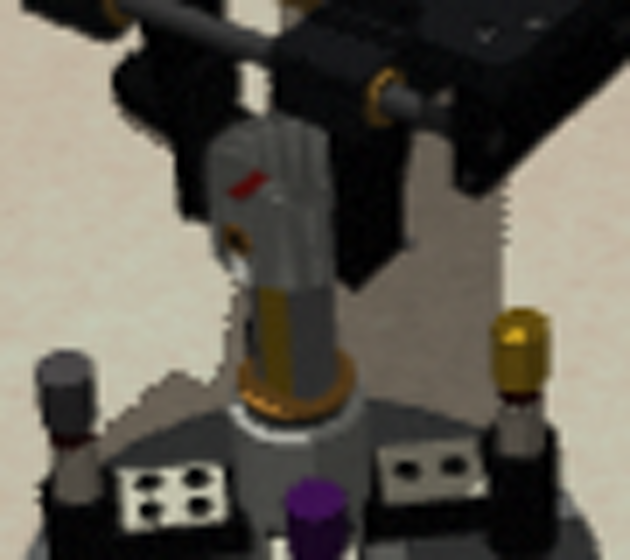

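move_arm([
  {"travel": [-0.2,-1.2,-3],"roll": 0,"fingers": 0.7},
  {"travel": [0,0,-3],"roll": 0,"fingers": 0.7},
  {"travel": [0,0,-3],"roll": 0,"fingers": 0.7},
  {"travel": [0,0,-3],"roll": 0,"fingers": 0.7},
  {"travel": [0,0,0],"roll": 0,"fingers": 0.7},
])

```text
clock: 29.85
ee_pos: [583.2, -34.3, 164.5]
orientation: [-0.0, 0.167, 0.986, 0.0]
force: [-0.1, 0.1, -1.4]
finger_gap: 0.496
```

```bash
python3 - <<'E'
from h import *
s=st()
E
```

```text
t 29.85 tcp [583.2 -34.3 164.5] jaw 70.8 q [-0.     0.167  0.986  0.   ] F [-0.1  0.1 -1.4] T [ 0.08 -0.18  0.04] gap 43.2 J [ 0.57  0.39 -0.73  1.64  0.27  1.21  1.02]
```

move_arm([
  {"travel": [0,-0.2,-4],"roll": 0,"fingers": 0.7},
  {"travel": [0,0,-5],"roll": 0,"fingers": 0.7},
  {"travel": [0,0,-5],"roll": 0,"fingers": 0.7},
  {"travel": [0,0,-5],"roll": 0,"fingers": 0.7},
  {"travel": [0,0,-4],"roll": 0,"fingers": 0.7},
  {"travel": [0,0,0],"roll": 0,"fingers": 0.7},
])

```text
clock: 30.45
ee_pos: [583.1, -34.6, 141.3]
orientation: [-0.001, 0.167, 0.986, 0.0]
force: [-0.4, 0.3, -0.5]
finger_gap: 0.491
```

```bash
python3 - <<'E'
from h import *
s=st()
a=snapshot("scene");crop(a,170,250,220,310,7,"s20")
E
```

```text
t 30.45 tcp [583.1 -34.6 141.3] jaw 70.8 q [-0.001  0.167  0.986  0.   ] F [-0.4  0.3 -0.5] T [ 0.04 -0.14  0.01] gap 42.7 J [ 0.56  0.42 -0.72  1.67  0.29  1.17  1.01]
```

View pics/s20.png

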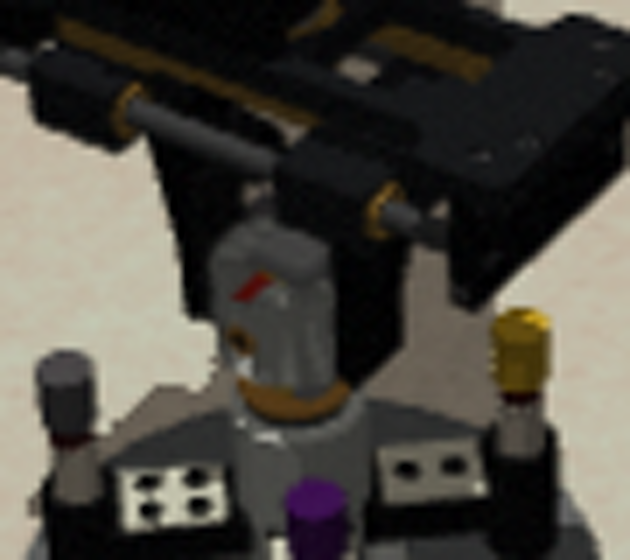

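move_arm([
  {"travel": [0,0,-4],"roll": 0,"fingers": 0.7},
  {"travel": [0,0,-5],"roll": 0,"fingers": 0.7},
  {"travel": [0,0,-4],"roll": 0,"fingers": 0.7},
  {"travel": [0,0,-3],"roll": 0,"fingers": 0.7},
  {"travel": [0,0,-3],"roll": 0,"fingers": 0.7},
  {"travel": [0,0,0],"roll": 0,"fingers": 0.7},
  {"travel": [0,0,0],"roll": 0,"fingers": 0.7},
], newtons=58)

```text
clock: 31.2
ee_pos: [583.3, -34.6, 123.4]
orientation: [-0.0, 0.167, 0.986, -0.0]
force: [-3.0, -1.3, 6.2]
finger_gap: 0.492
```

```bash
python3 - <<'E'
from h import *
s=st()
E
```

```text
t 31.2 tcp [583.3 -34.6 123.4] jaw 70.8 q [-0.     0.167  0.986 -0.   ] F [-3.  -1.3  6.2] T [-0.03  0.69  0.02] gap 42.8 J [ 0.56  0.43 -0.71  1.68  0.31  1.14  0.99]
```

move_arm([
  {"travel": [0,0,-2],"roll": 0,"fingers": 0.7},
  {"travel": [0,0,-2],"roll": 0,"fingers": 0.7},
  {"travel": [0,0,-1.5],"roll": 0,"fingers": 0.7},
  {"travel": [0,0,0],"roll": 0,"fingers": 0.7},
  {"travel": [0,0,0],"roll": 0,"fingers": 0.7},
])

```text
clock: 31.7
ee_pos: [583.5, -34.6, 119.0]
orientation: [0.0, 0.167, 0.986, -0.0]
force: [-8.4, -0.7, 15.5]
finger_gap: 0.493
```

```bash
python3 - <<'E'
from h import *
s=st()
E
```

```text
t 31.7 tcp [583.5 -34.6 119. ] jaw 70.8 q [ 0.     0.167  0.986 -0.   ] F [-8.4 -0.7 15.5] T [-0.08  1.75  0.01] gap 42.9 J [ 0.55  0.44 -0.71  1.69  0.31  1.13  0.99]
```

move_arm([
  {"travel": [-0.8,0,-1],"roll": 0,"fingers": 0.7},
  {"travel": [0,0,-0.5],"roll": 0,"fingers": 0.7},
  {"travel": [0,0,0],"roll": 0,"fingers": 0.7},
  {"travel": [0,0,0],"roll": 0,"fingers": 0.7},
  {"travel": [0,0,0],"roll": 0,"fingers": 0.7},
])

```text
clock: 32.2
ee_pos: [583.5, -34.6, 119.0]
orientation: [0.001, 0.167, 0.986, -0.0]
force: [-10.6, -1.2, 26.1]
finger_gap: 0.488
```

```bash
python3 - <<'E'
from h import *
import pickle
s=st()
a=snapshot("scene");b=snapshot("top");crop(a,170,250,220,310,7,"s21")
pickle.dump((a,b),open("p21.pkl","wb"))
crop(a,100,420,100,480,2,"s21w")
z=s["ee_pos"][2]
B=bar(a,(.29,.65),(205,222,245,265),123);print(B)
E
```

```text
t 32.2 tcp [583.5 -34.6 119. ] jaw 70.8 q [ 0.001  0.167  0.986 -0.   ] F [-10.6  -1.2  26.1] T [-0.16  2.2   0.  ] gap 42.5 J [ 0.55  0.44 -0.71  1.69  0.31  1.13  0.99]
(14, array([598.9, -40.4]), np.float64(158.4), array([1.27, 3.47]))
```

View pics/s21.png

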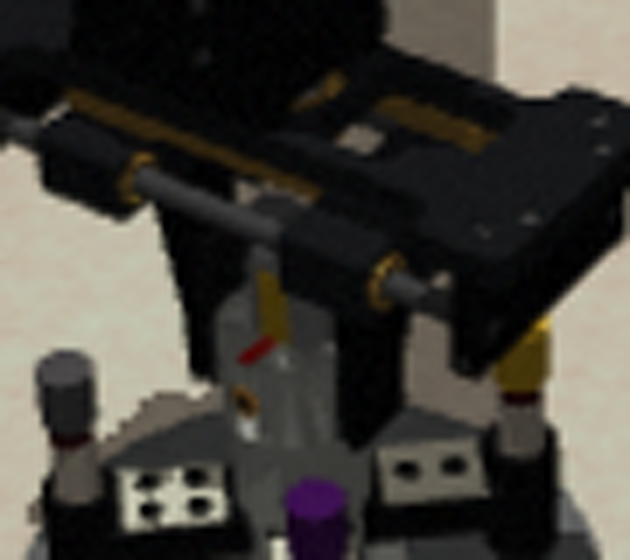

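View pics/s21w.png

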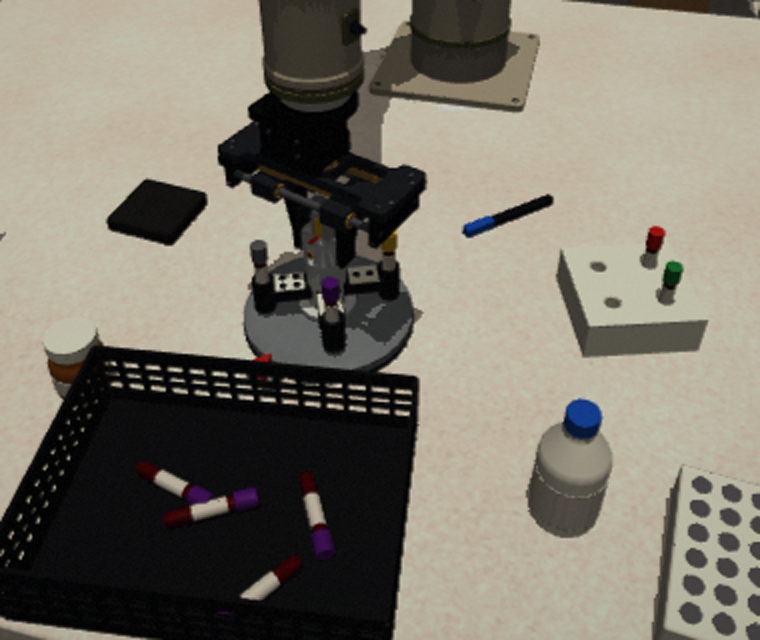

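```bash
python3 - <<'E'
from h import *
import pickle
a0,_=pickle.load(open("p13.pkl","rb"));a1,_=pickle.load(open("p21.pkl","rb"))
for n,r in (("4dots",(232,254,232,256)),("2dots",(230,246,272,292)),("grey4cap",(218,242,222,237))):
    r0,r1,c0,c1=r
    f=lambda p,m=0: p["image"][r0-m:r1+m,c0-m:c1+m].mean(2).astype(np.float32)
    R=cv2.matchTemplate(f(a1,4),f(a0),cv2.TM_CCOEFF_NORMED); i=np.unravel_index(R.argmax(),R.shape); print(n,np.array(i)-4,R.max())
    print(cv2.phaseCorrelate(f(a0),f(a1)))
E
```

```text
4dots [0 0] 0.90991795
((-0.5241754351201138, -0.02774346978301878), 0.8171991979082426)
2dots [0 0] 0.97049475
((0.24749300571338395, 0.20463478535964263), 1.0103088326752185)
grey4cap [0 0] 0.97446054
((0.3041056937578661, -0.435218437121911), 0.8448678834570779)
```

```bash
python3 - <<'E'
from h import *
s=st()
print(close_job())
E
```

```text
t 32.3 tcp [583.5 -34.6 118.9] jaw 70.8 q [ 0.001  0.167  0.986 -0.   ] F [-9.7 -0.6 25. ] T [-0.15  2.21 -0.07] gap 42.9 J [ 0.55  0.44 -0.71  1.69  0.31  1.13  0.99]
the job is handed in; nothing more can be done
None
```

The job was handed in at 32.3 s with every step done in the order asked; the close call gave no verdict.

- **Tubes:** I put purple in the one-dot pocket and then yellow in the two-dot one. Each hit bottom at about 13 N and was let go. In the pictures taken afterwards both stood at the height of the grey-capped tubes.
- **Shaft:** I pinched it on its flat and turned it about 80° clockwise. The camera put the flat at about -22.0° from the fixed grey caps and the pointer at -21.6 to -22.1°. Comparing pictures before and after fitting the collar, the rotor moved by 1° or less.
- **Collar:** I centred it with two grips at right angles and lowered it onto the shaft, set-screw on the flat. The set-screw direction measured -20.5 to -21.6°. Pushing 1.5 mm further raised the force from 15 to 26 N without moving the collar, so it is right down. It is still held at 58 N with about 25 N of push, and the fingers are clear of the screw.

**Checks that were less clean:**
- A side force of about 10 N on the collar remained; I shifted the arm 0.8 mm to ease it and it did not drop.
- Angles from the purple and yellow caps gave the flat as -23 to -23.5°, probably because those tubes can lean slightly in their pockets.

In the last wide picture the bottle, jar, marker and the red and green tubes stood in place. The screwdriver was out of view behind the arm, but nothing had gone near it.

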